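Empty the cut-off canister at the welding bench

TASK

Take the red cap off the blue canister and set it into the yellow cap holder, grip knob up. Then tip all the cut-offs out of the canister into the green scrap bin, and stand the empty canister upright on the round black pad; leave the other things on the bench where they are.

Things in the scene. Friction and masses are not known exactly. Their poses are not given: they have to be found in the camera images.
- stand: fixed blue stand, 150 x 80 mm foot, 105 mm high, whose two steel rails hold the canister leaning 45 degrees. Origin on the table under it; x points level the way the mouth leans. Canister at rest: underside centre at (-0.055, 0, 0.055) m, axis (0.707, 0, 0.707), mouth centre (0.058, 0, 0.168). Rails end 112 mm along it and are 48 mm wide in all, so its sides are free for fingers
- canister: blue plastic tube, closed at the bottom, 60 mm outer diameter, 160 mm long, wall 3 mm, bottom 4 mm, white label, orange band; about 0.13 kg. Origin: centre of its underside; z along its axis towards the mouth. Starts leaning in the stand, capped, three cut-offs inside
- cap: red loose cap: skirt 74 mm diameter, 36 mm tall (32 mm deep inside, 66 mm bore), with a solid grip knob 40 mm diameter, 28 mm tall on top; 64 mm in all, about 60 g. Origin: centre of the skirt's open edge; z along the axis, from the open side to the knob. It slips 32 mm over the canister's end with some play
- bin: fixed green open scrap bin, outside 170 (x) x 200 (y) x 70 (z) mm, wall and floor 4 mm. Origin: centre of underside, z up
- cap_holder: fixed yellow round cap holder, a shallow dish 96 mm outer diameter, 20 mm tall, about 86 mm inner diameter, floor 5 mm above the table. Origin: centre of underside. Seated, the cap stands in it on its skirt, grip knob up
- pad: fixed round parking pad, 100 mm diameter, 6 mm thick, black rubber with a white edge. Origin: centre of underside (its top is at z = 0.006)
- cutoff1: aluminium round-bar cut-off, 26 mm diameter, 30 mm long, about 45 g, starting inside the canister, one behind another. Origin at its centre, z along its axis
- cutoff2: aluminium round-bar cut-off, 26 mm diameter, 30 mm long, about 45 g, starting inside the canister, one behind another. Origin at its centre, z along its axis
- cutoff3: aluminium round-bar cut-off, 26 mm diameter, 30 mm long, about 45 g, starting inside the canister, one behind another. Origin at its centre, z along its axis
- gel_jar: squat white jar of nozzle gel with black lid and blue label, 64 mm diameter, 85 mm tall, standing; origin at centre of underside, z up. A bystander
- spray_can: white anti-spatter can with an orange label, 58 mm diameter, 180 mm tall, standing towards the back; origin at centre of underside. A bystander
- chip_hammer: wooden-handled steel hammer 240 mm long, lying flat at the back, 26 mm high; origin under its middle, x from handle to head. A bystander
- wire_brush: wire brush 200 mm long with a brown wooden handle, lying flat at the back left, 20 mm high; origin under its middle. A bystander
- magnet_square: red and steel triangular welding magnet, about 100 x 95 mm, 18 mm thick, lying flat; origin at centre of underside. A bystander
- wire_spool: spool of copper-coloured welding wire with black flanges, 100 mm diameter, 45 mm high, lying flat; origin at centre of underside. A bystander
Not all that is in view belongs to the job. What is meant by the pad is not orange or turquoise, and is the larger of those in its own colour.

How it is judged:
By the outcome, as a careful person would: the job done as asked, in the order asked, and still so for the second after the job is handed in, with the robot touching nothing.
It also fails if it takes over 72 s, if anything falls off the work surface, if the arm or the gripper's body presses on something with over 40 N, if the wrist force passes 120 N, or if a joint passes its speed limit or range.

ROBOT

A 6-joint arm with a two-finger parallel gripper is mounted at the origin on the work surface. World frame = base frame: x ahead of the robot, y to its left, z up, the work surface at z = 0. Lengths are in m, angles in rad, forces in N, time in s.
With the tool pointing down it reaches from about 0.275 to 1 m from the base axis. Payload 8.4 kg.
Tool frame: the origin (TCP) lies at the very end of the fingers, on their centre line; the grasp point (between the pads) lies 19 mm behind it; z points along the fingers, y is the line along which they close (so a half turn about z gives the same grasp; the last joint's range is limited). The gripper opens to 85 mm and grips with 20 to 120 N. Pads are 22 mm wide; open, the fingers measure 114 mm over their backs; the gripper's body (76 mm by 85 mm) begins 54 mm behind the grasp point. The pads swing forward as they close: fully open they stand 13 mm farther back than shut.
Start: joints at [-1.229, 0.353, 1.633, -0, 1.155, -0.002], TCP at [0.211, -0.588, 0.231] pointing down, gripper open.
Joint ranges: [-2.63, 2.63], [-0.92, 2.1], [0.06, 2.66], [-1.3, 4.44], [0, 2.69], [-3.02, 3.02]. Speed limits (rad/s): [2.22, 2.22, 2.79, 3.14, 3.14, 3.14].

INTERFACE

Orientations are given as [roll, pitch, yaw] about the fixed x, y, z axes, in that order (R = Rz(yaw) Ry(pitch) Rx(roll)).
In Python, from workcell import ctrl, imaging gives the robot as it stands. The module is installed in compiled form; this text tells all that it offers.
- The arm moves only by the tool step_arm, never from a script. Its argument "rows" is a list of rows, each a list of 5 numbers: the opening, from -1 (shut) to 1 (fully open), then the shift along the tool's x, y, z in units of 50 mm (1.0 is 50 mm), then the turn about the tool's z in units of 0.15 rad (1.0 is 0.15 rad). A call has exactly 5 rows; each row shifts and turns the commanded pose from where the row before left it, along the tool's axes as they then stand; what a row does not reach is not made up. A row lasts 1/8 s, in which the tool goes at most 62.5 mm and 10.7 degrees, less where a joint would pass 70% of its speed; a pose out of reach is approached as far as the arm can. A call with a number of a shift or a turn outside -1 to 1 is refused whole. A call with a gripper value outside its range is refused whole. The fingers move at their own pace and stop on an object; "squeeze" is the grip in N (left out, the last holds). Time passes only in rows, so rows that do not move let the fingers close, or fill a call up. It gives the time, the measured TCP pose, the force, the opening and the grip force at its end, in the units of the state.
- ctrl.get_obs(): the state, without advancing time (a new reading comes with each control period).
- imaging.snapshot(name): name is "scene" or "side" or "wrist"; returns the picture (400x640x3 uint8, red, green, blue); there is no depth.
- imaging.get_calibration(name): a dict with "intrinsics" (3x3 intrinsics, pixels), "R" (3x3) and "t" (3): a world point X has camera coordinates R X + t. Camera axes: x right, y down, z forward; pixel columns grow to the right and rows downward; lengths in m; the calibration is good to about 2 mm. The wrist camera is an equidistant fisheye: a pixel r from the principal point sees the ray r / f radians off the axis. A picture is of the moment at which its call begins: read the wrist's pose just before it. get_calibration takes no time and is no camera call; for the wrist camera it gives the pose at the moment of the call.
- ctrl.finish_job(): hands the job in; it is judged then, once.
The state is a dict: "clock": time; "joints": joint angles; "qvel": joint speeds; "effort": joint torques, N m; "position": TCP position; "ee_rot": TCP orientation; "wrist_force": force on the tool from outside, world axes, zero at the start; "wrist_torque": the same for the moment, N m; "finger_gap": opening from 0.0 (shut) to 1.0 (fully open); "finger_force": force on a finger pad.
Only numpy, scipy, OpenCV 4.12 (cv2) and the standard library are available. Lean on these libraries where they do the work, as an engineer would, in place of code of your own. Each camera call takes 0.05 s, during which the arm holds its last target. There are 200 camera calls.

## Working session

There is one attempt and no reset: what is moved stays moved. The work goes in short steps, Python scripts to look and compute and a tool call to move; the robot and the scene stay as the last step left them, time stands still between calls to the robot, and variables do not carry over. Pictures are saved under pics/ and viewed, at most 10 in all, crops included, and the job is handed in when it is done.

Besides the shell and the picture viewer there is one more tool, called after ">>>" as a command line: name --pt "numbers of a row" for each row, then --argument value for the rest. step_arm: Moves the arm, as the interface text tells. Its arguments: {"type":"object","properties":{"rows":{"type":"array"},"squeeze":{"type":"number"}},"required":["rows"]}

```bash
mkdir -p pics
python3 - <<'E'
from workcell import ctrl, imaging
import cv2, numpy as np, pickle
cal={}
for n in ("scene","side","wrist"):
    c=imaging.get_calibration(n); im=imaging.snapshot(n); cal[n]=c
    cv2.imwrite(f"pics/{n}0.png",im[:,:,::-1])
    print(n,np.round(c["intrinsics"],1).tolist(),"cam at",np.round(-c["R"].T@c["t"],3), "fwd",np.round(c["R"][2],2))
pickle.dump(cal,open("cal.pkl","wb"))
o=ctrl.get_obs(); print({k:np.round(v,3).tolist() for k,v in o.items()})
E
```

```text
scene [[439.4, 0.0, 324.3], [0.0, 439.4, 199.9], [0.0, 0.0, 1.0]] cam at [ 1.092 -0.65   0.917] fwd [-0.48  0.51 -0.71]
side [[439.1, 0.0, 309.3], [0.0, 439.1, 206.3], [0.0, 0.0, 1.0]] cam at [-0.118  0.58   1.254] fwd [ 0.46 -0.45 -0.77]
wrist [[309.7, 0.0, 317.4], [0.0, 309.7, 201.8], [0.0, 0.0, 1.0]] cam at [ 0.275 -0.566  0.374] fwd [-0.25 -0.09 -0.96]
{'clock': 0.15, 'joints': [-1.229, 0.353, 1.634, 0.0, 1.155, -0.002], 'qvel': [-0.001, -0.002, -0.002, -0.002, -0.001, -0.002], 'effort': [-0.001, -60.564, -34.234, -0.0, 0.006, -0.0], 'position': [0.211, -0.588, 0.231], 'ee_rot': [-3.14, -0.0, 0.344], 'wrist_force': [0.129, 0.399, 0.142], 'wrist_torque': [-0.011, -0.02, 0.054], 'finger_force': 0.0, 'finger_gap': 1.003}
```

View pics/scene0.png

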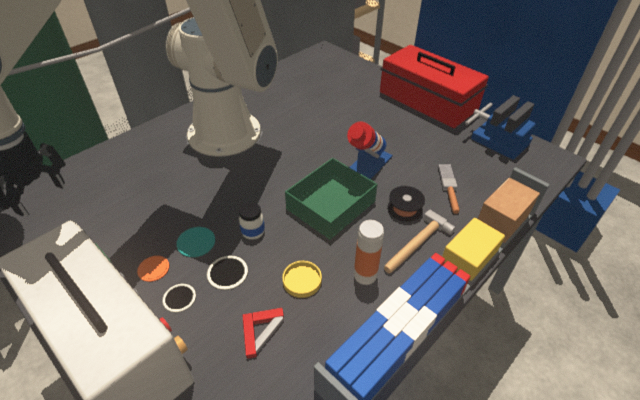

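View pics/side0.png

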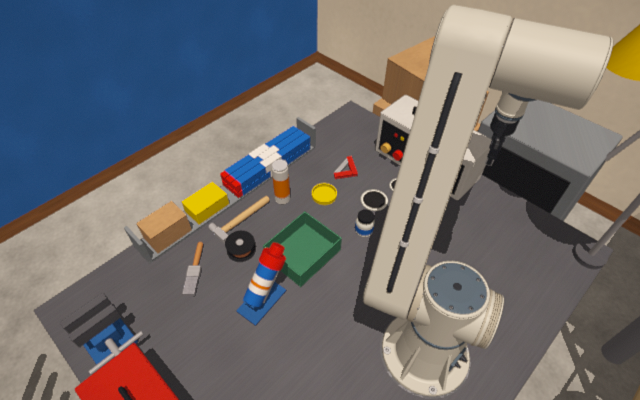

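The scene picture shows the leaning canister with its red cap at (365,137), the bin at (332,197), the yellow holder at (302,279), the jar at (251,222) and the spray can at (369,252). The side picture shows the canister at (263,275), the bin at (307,249), the holder at (324,194) and the jar at (365,223).

Pad candidates in the scene picture:
- orange (153,268): ruled out by colour
- turquoise (196,241): ruled out by colour
- small black (179,298): ruled out by size
- large black (227,272): the larger of its colour, so this is the one that fits

I'll confirm it in an enlarged crop.

Run:
```python
import cv2,numpy as np
s=cv2.imread("pics/scene0.png"); d=cv2.imread("pics/side0.png")
f=lambda im,x,y,w,h,k:cv2.resize(im[y:y+h,x:x+w],(w*k,h*k),interpolation=cv2.INTER_CUBIC)
a=f(s,130,225,200,75,4)
b=f(s,340,115,66,75,4) ; c=f(d,230,230,66,100,3); e=f(d,300,175,110,50,3)
can=np.zeros((600,800,3),np.uint8)
can[:300]=a; can[300:600,:264]=b; can[300:600,266:464]=c; can[300:450,466:796]=e
cv2.imwrite("pics/crop1.png",can)
```

```text
(no output)
```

View pics/crop1.png

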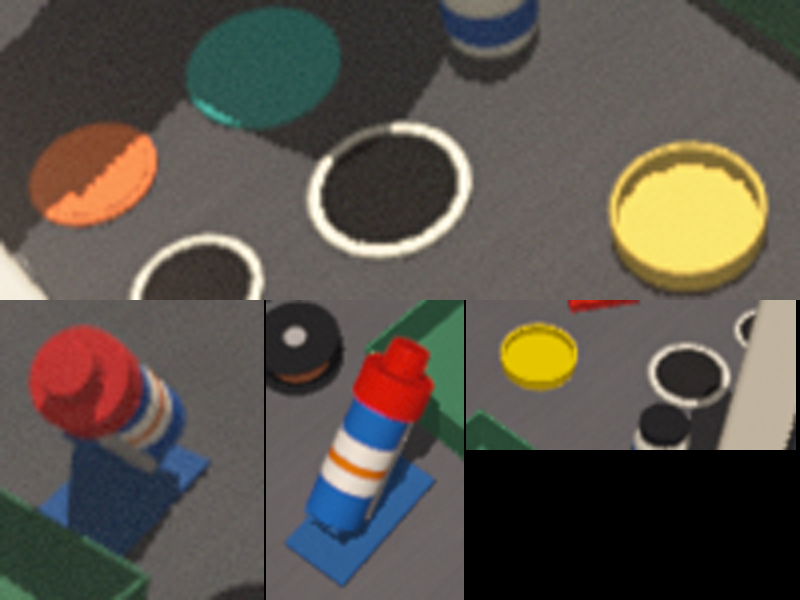

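The crop confirms it. The large black disc with a white edge is centred at scene (227.5,272) and side (374,200), and the small black one is clearly smaller. The knob top is at scene (357.5,133) and side (277,246).

```bash
cat > h.py <<'E'
import pickle,numpy as np
from scipy.optimize import least_squares
cal=pickle.load(open("cal.pkl","rb"))
def ray(c,u,fish=False):
    K=c["intrinsics"]; d=np.array([(u[0]-K[0,2])/K[0,0],(u[1]-K[1,2])/K[1,1],1.])
    if fish:
        r=np.hypot(d[0],d[1]); d=np.array([*(d[:2]/r*np.sin(r)),np.cos(r)])
    d=c["R"].T@d; return -c["R"].T@c["t"], d/np.linalg.norm(d)
def tri(*obs):
    A=np.zeros((3,3));b=np.zeros(3);L=[]
    for c,u,*f in obs:
        o,d=ray(c,u,*f);P=np.eye(3)-np.outer(d,d);A+=P;b+=P@o;L.append((o,P))
    x=np.linalg.solve(A,b); return np.round(x,4),[round(1e3*np.linalg.norm(P@(x-o)),1) for o,P in L]
def onz(c,u,z,*f):
    o,d=ray(c,u,*f); return np.round(o+d*(z-o[2])/d[2],4)
S,D=cal["scene"],cal["side"]
def proj(c,X):
    p=c["R"]@np.asarray(X)+c["t"]; return (c["intrinsics"]@p/p[2])[:2]
E
python3 - <<'E'
from h import *
print("pad",tri((S,(227.5,272.2)),(D,(374.3,200))))
print("holder",tri((S,(302.2,277.2)),(D,(324.5,192.7))))
print("knob",tri((S,(357.5,133)),(D,(277.3,246.3))))
for u in((255.7,324.7),(237,311),(286.3,290.3)):print("foot",onz(D,u,.004))
print("foot S",onz(S,(392,155.5),.004))
for u in((286,197),(333,162),(377,182),(331,225)):print("bin S",onz(S,u,.07))
for u in((304,215),(341,241),(303,284)):print("bin D",onz(D,u,.07))
print("jar",tri((S,(250,208)),(D,(366,215))))
print("spray",tri((S,(371,229)),(D,(279,166))))
E
```

```text
pad (array([ 4.760e-01, -3.474e-01,  1.000e-04]), [np.float64(0.0), np.float64(0.0)])
holder (array([ 0.6271, -0.2333,  0.0141]), [np.float64(0.8), np.float64(0.8)])
knob (array([0.479 , 0.128 , 0.1823]), [np.float64(0.1), np.float64(0.1)])
foot [0.4124 0.2931 0.004 ]
foot [0.488  0.3043 0.004 ]
foot [0.4318 0.1477 0.004 ]
foot S [0.4893 0.3051 0.004 ]
bin S [ 0.4369 -0.1083  0.07  ]
bin S [0.4273 0.0885 0.07  ]
bin S [0.575  0.1131 0.07  ]
bin S [ 0.5936 -0.0957  0.07  ]
bin D [ 0.5725 -0.0728  0.07  ]
bin D [ 0.4074 -0.081   0.07  ]
bin D [0.3821 0.1198 0.07  ]
jar (array([ 0.4126, -0.2118,  0.086 ]), [np.float64(0.2), np.float64(0.2)])
spray (array([ 0.7276, -0.1087,  0.1743]), [np.float64(1.4), np.float64(1.4)])
```

```bash
cat > p.py <<'E'
import sys,json,numpy as np
from workcell import ctrl
def st():
    o=ctrl.get_obs(); r=o["ee_rot"]
    print("t",round(o["clock"],2),"pos",np.round(o["position"],4),"rpy",np.round(r,3),"gap",round(o["finger_gap"],3),"ff",round(o["finger_force"],1),"F",np.round(o["wrist_force"],1)); return np.array(o["position"]),r[2]
def plan(wps,g=1,p=None,y=None,vmax=.05):
    "wps: list of (x,y,z,yaw,[gripper]); prints rows in calls of 5"
    p0,y0=st(); p=p0 if p is None else np.array(p); y=y0 if y is None else y; rows=[]
    for w in wps:
        q=np.array(w[:3]); dy=(w[3]-y+np.pi)%(2*np.pi)-np.pi; gg=w[4] if len(w)>4 else g
        n=max(1,int(np.ceil(np.linalg.norm(q-p)/vmax-.02)),int(np.ceil(abs(dy)/.15-.02))); 
        dp=(q-p)/n
        for i in range(n):
            c,s=np.cos(y),np.sin(y); t=[dp@[c,s,0],dp@[s,-c,0],-dp[2]]
            r=[round(v/.05,2) for v in t]+[round(-dy/n/.15,2)]
            rows.append([gg]+r); y+=dy/n
        p=q
    while len(rows)%5: rows.append([rows[-1][0],0,0,0,0])
    for i in range(0,len(rows),5): print(json.dumps(rows[i:i+5]))
E
python3 - <<'E'
from p import *
plan([(.35,-.30,.33,.95),(.50,-.03,.34,1.71)])
E
```

```text
t 0.15 pos [ 0.2105 -0.5881  0.2307] rpy [-3.14  -0.     0.344] gap 1.003 ff 0.0 F [0.1 0.4 0.1]
[[1, 0.65, -0.64, -0.28, -0.58], [1, 0.71, -0.58, -0.28, -0.58], [1, 0.75, -0.52, -0.28, -0.58], [1, 0.8, -0.45, -0.28, -0.58], [1, 0.83, -0.38, -0.28, -0.58]]
[[1, 0.86, -0.31, -0.28, -0.58], [1, 0.88, -0.23, -0.28, -0.58], [1, 0.88, -0.1, -0.03, -0.72], [1, 0.88, -0.0, -0.03, -0.72], [1, 0.88, 0.09, -0.03, -0.72]]
[[1, 0.86, 0.19, -0.03, -0.72], [1, 0.84, 0.28, -0.03, -0.72], [1, 0.8, 0.37, -0.03, -0.72], [1, 0.76, 0.45, -0.03, -0.72], [1, 0, 0, 0, 0]]
```

>>> step_arm --pt "1 0.65 -0.64 -0.28 -0.58" --pt "1 0.71 -0.58 -0.28 -0.58" --pt "1 0.75 -0.52 -0.28 -0.58" --pt "1 0.8 -0.45 -0.28 -0.58" --pt "1 0.83 -0.38 -0.28 -0.58"

```text
clock: 0.78
position: [0.3107, -0.3812, 0.3016]
ee_rot: [-3.141, -0.0, 0.781]
wrist_force: [0.6, -0.4, 0.3]
finger_gap: 0.999
finger_force: 0.0
```

>>> step_arm --pt "1 0.86 -0.31 -0.28 -0.58" --pt "1 0.88 -0.23 -0.28 -0.58" --pt "1 0.88 -0.1 -0.03 -0.72" --pt "1 0.88 0 -0.03 -0.72" --pt "1 0.88 0.09 -0.03 -0.72"

```text
clock: 1.4
position: [0.4144, -0.1832, 0.3338]
ee_rot: [3.141, 0.0, 1.28]
wrist_force: [1.5, 0.1, -0.0]
finger_gap: 1.0
finger_force: 0.0
```

>>> step_arm --pt "1 0.86 0.19 -0.03 -0.72" --pt "1 0.84 0.28 -0.03 -0.72" --pt "1 0.8 0.37 -0.03 -0.72" --pt "1 0.76 0.45 -0.03 -0.72" --pt "1 0 0 0 0"

```text
clock: 2.02
position: [0.5009, -0.0282, 0.3395]
ee_rot: [-3.142, -0.001, 1.713]
wrist_force: [-0.1, -1.0, 0.1]
finger_gap: 0.997
finger_force: 0.0
```

Run:
```python
from p import *
from workcell import imaging
import cv2,pickle
st(); c=imaging.get_calibration("wrist"); im=imaging.snapshot("wrist")
pickle.dump(c,open("w1.pkl","wb")); cv2.imwrite("pics/w1.png",im[:,:,::-1])
print(-c["R"].T@c["t"],c["R"][2])
```

```text
t 2.02 pos [ 0.5009 -0.0282  0.3395] rpy [-3.142e+00 -1.000e-03  1.713e+00] gap 0.997 ff 0.0 F [-0.1 -1.   0.1]
[0.49169019 0.03851992 0.48271295] [ 0.03769427 -0.26601248 -0.96323232]
```

View pics/w1.png

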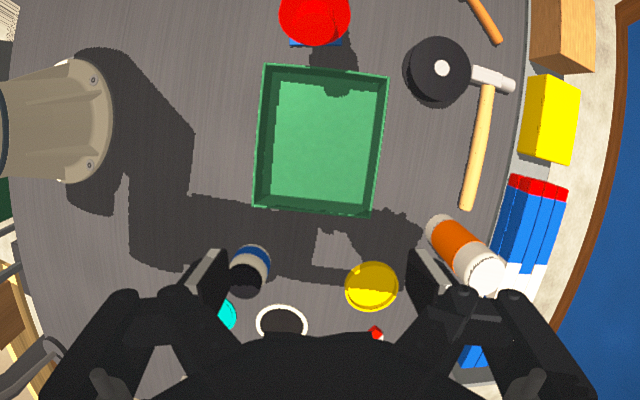

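The wrist picture shows the bin rim corners at (265,64), (388,76), (253,208) and (372,216). The holder rim centre is at (372,284), the pad near (282,321), and the cap at the top edge (314,14). I'll take one more look over the canister.

>>> step_arm --pt "1 0.9 0 0 0" --pt "1 0.9 0 0 0" --pt "1 0.9 0 0 0" --pt "1 0 0 0 0" --pt "1 0 0 0 0"

```text
clock: 2.7
position: [0.4813, 0.1024, 0.3397]
ee_rot: [-3.141, 0.001, 1.708]
wrist_force: [1.0, -0.6, 0.7]
finger_gap: 0.999
finger_force: 0.0
```

Run:
```python
from p import *
from h import *
from workcell import imaging
import cv2,pickle
st(); c=imaging.get_calibration("wrist"); im=imaging.snapshot("wrist")
pickle.dump(c,open("w2.pkl","wb")); cv2.imwrite("pics/w2.png",im[:,:,::-1])
a=cv2.resize(im[:,140:500],None,fx=1.5,fy=1.5,interpolation=cv2.INTER_CUBIC)
cv2.imwrite("pics/w2c.png",a[:,:,::-1])
w=pickle.load(open("w1.pkl","rb"))
for u in((265,64),(388,76),(253,208),(372,216)):print("bin",onz(w,u,.07,True))
print("holder",tri((S,(302.2,277.2)),(D,(324.5,192.7)),(w,(372,284),True)))
```

```text
t 2.7 pos [0.4813 0.1024 0.3397] rpy [-3.141e+00  1.000e-03  1.708e+00] gap 0.999 ff 0.0 F [ 1.  -0.6  0.7]
bin [0.4126 0.1018 0.07  ]
bin [0.5763 0.1098 0.07  ]
bin [ 0.4191 -0.0973  0.07  ]
bin [ 0.5874 -0.0853  0.07  ]
holder (array([ 0.627 , -0.2314,  0.0121]), [np.float64(0.6), np.float64(3.2), np.float64(3.6)])
```

View pics/w2c.png

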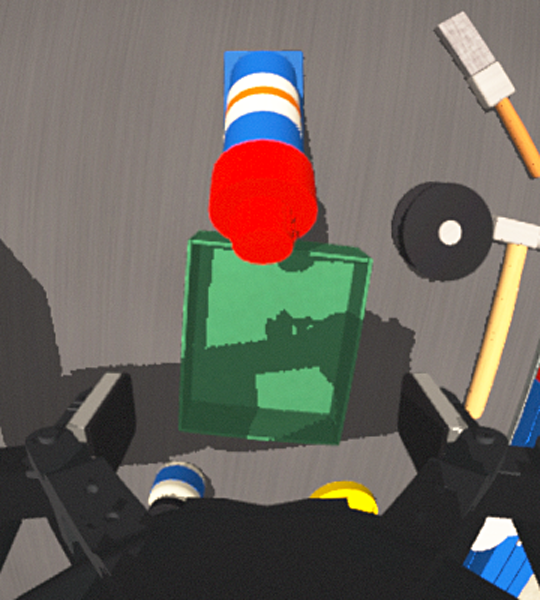

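The enlarged picture shows the canister straight up the image, with its axis at crop column 264, the knob's far edge at row 262 and the foot's back corners at (224,51) and (303,51). The knob overhangs the bin's back wall. Next I'll fit the stand pose to all the views.

Run:
```python
from h import *
w=pickle.load(open("w2.pkl","rb"))
q=lambda x,y:(x/1.5+140,y/1.5)
k=[(S,(357.5,133)),(D,(277.3,246.3)),(w,q(264,241),True)]
print("knob",tri(*k)); print("knob D,w",tri(*k[1:]),"S,w",tri(k[0],k[2]))
obs=[(c,(.0807,0,.1907)) for c in k]+[((w,q(224,51),True),(-.075,-.04,None)),((w,q(303,51),True),(-.075,.04,None)),
 ((D,(255.7,324.7)),(-.075,-.04,None)),((D,(237,311)),(-.075,.04,None)),((D,(286.3,290.3)),(.075,-.04,None)),((S,(392,155.5)),(-.075,.04,None))]
def res(p,full=False):
    r=[]
    for c,m in obs:
        z=m[2] if m[2] is not None else p[3]
        X=np.array([p[0]+np.cos(p[2])*m[0]-np.sin(p[2])*m[1],p[1]+np.sin(p[2])*m[0]+np.cos(p[2])*m[1],z])
        o,d=ray(*c); v=X-o; r.append(v-d*(v@d))
    return np.array(r) if full else np.ravel(r)
f=least_squares(res,[.46,.22,-1.43,.005],loss="soft_l1",f_scale=.003)
print(np.round(f.x,4),"res mm",np.round(1e3*np.linalg.norm(res(f.x,True),axis=1),1))
x,y,a,_=f.x
print("knob top pred",x+.0807*np.cos(a),y+.0807*np.sin(a),.1907)
```

```text
knob (array([0.4781, 0.1278, 0.1825]), [np.float64(1.1), np.float64(0.7), np.float64(1.7)])
knob D,w (array([0.4771, 0.1282, 0.1849]), [np.float64(1.0), np.float64(1.0)]) S,w (array([0.4778, 0.1277, 0.1821]), [np.float64(1.3), np.float64(1.3)])
[ 0.4621  0.2232 -1.4258  0.0038] res mm [16.7 11.1 15.4  2.8  2.1  1.6  2.6  4.2  1.7]
knob top pred 0.4738032640624666 0.14338596664649894 0.1907
```

The measured knob top is (.478,.128,.183), with three views agreeing within 2 mm. The fitted foot is about 15 mm behind, so the foot is not centred on the stand's origin and I trust the measured knob. I'll approach with the fingertips just ahead of the skirt.

Run:
```python
from p import *
plan([(.477,.133,.25,1.716),(.477,.133,.164,1.716)],vmax=.045)
```

```text
t 2.75 pos [0.4814 0.1021 0.3397] rpy [-3.141e+00  1.000e-03  1.707e+00] gap 1.0 ff 0.0 F [-0.3 -0.5  0.3]
[[1, 0.21, -0.0, 0.6, -0.02], [1, 0.21, -0.0, 0.6, -0.02], [1, 0.21, 0.0, 0.6, -0.02], [1, 0.0, 0.0, 0.86, -0.0], [1, 0.0, 0.0, 0.86, -0.0]]
```

>>> step_arm --pt "1 0.21 0 0.6 -0.02" --pt "1 0.21 0 0.6 -0.02" --pt "1 0.21 0 0.6 -0.02" --pt "1 0 0 0.86 0" --pt "1 0 0 0.86 0"

```text
clock: 3.38
position: [0.4775, 0.1332, 0.1628]
ee_rot: [3.141, 0.0, 1.716]
wrist_force: [0.1, -0.6, 0.9]
finger_gap: 1.002
finger_force: 0.0
```

>>> step_arm --pt "-1 0 0 0 0" --pt "-1 0 0 0 0" --pt "-1 0 0 0 0" --pt "-1 0 0 0 0" --pt "-1 0 0 0 0" --squeeze 40

```text
clock: 4.0
position: [0.4777, 0.1342, 0.1658]
ee_rot: [3.14, 0.0, 1.718]
wrist_force: [-1.9, -3.5, 5.9]
finger_gap: 0.455
finger_force: 39.8
```

Run:
```python
from p import *
from workcell import imaging
import cv2,pickle
st(); im=imaging.snapshot("wrist"); a=cv2.resize(im[100:400,120:520],None,fx=2,fy=2)[:,:,::-1]
b=imaging.snapshot("side")[200:350,200:340,::-1]; a[:300,:280]=cv2.resize(b,(280,300),interpolation=cv2.INTER_CUBIC)
cv2.imwrite("pics/g1.png",a)
```

```text
t 4.0 pos [0.4777 0.1342 0.1658] rpy [3.14  0.    1.718] gap 0.455 ff 39.8 F [-1.9 -3.5  5.9]
```

View pics/g1.png

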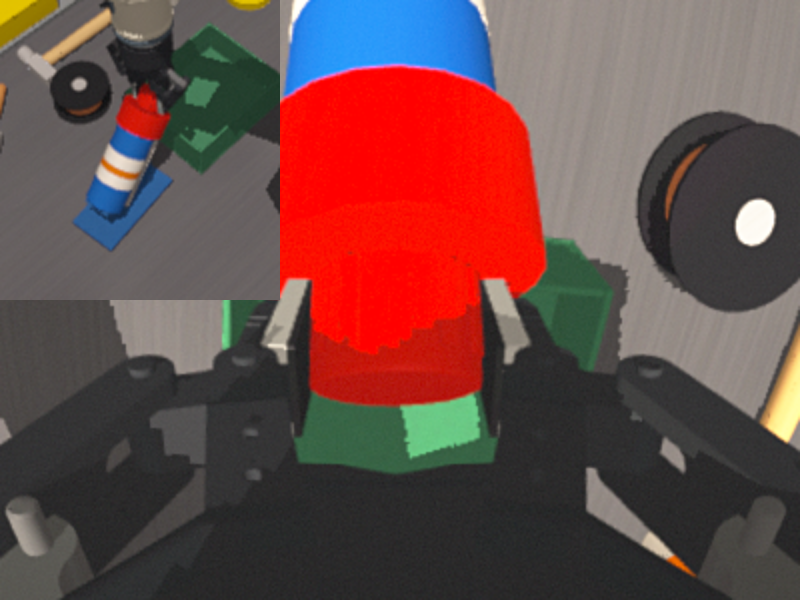

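The knob (at about (395,330) in the crop) sits between the pads with a gap of 38.7 mm, which matches the 40 mm knob. Now I'll pull along the 45° axis.

>>> step_arm --pt "-1 -0.1 0 -0.1 0" --pt "-1 -0.15 0 -0.15 0" --pt "-1 -0.15 0 -0.15 0" --pt "-1 -0.15 0 -0.15 0" --pt "-1 -0.2 0 -0.2 0"

```text
clock: 4.72
position: [0.4827, 0.0966, 0.2019]
ee_rot: [3.141, 0.0, 1.718]
wrist_force: [0.6, -0.3, -0.8]
finger_gap: 0.458
finger_force: 40.3
```

>>> step_arm --pt "-1 -0.2 0 -0.3 0" --pt "-1 -0.2 0 -0.4 0" --pt "-1 -0.2 0 -0.4 0" --pt "-1 0 0 0 0" --pt "-1 0 0 0 0"

```text
clock: 5.35
position: [0.4866, 0.0676, 0.256]
ee_rot: [-3.141, -0.0, 1.717]
wrist_force: [-0.1, -0.1, -0.6]
finger_gap: 0.454
finger_force: 40.3
```

Run:
```python
from p import *
from workcell import imaging
import cv2,pickle
st(); im=imaging.snapshot("wrist"); a=cv2.resize(im[0:400,120:520],(600,600))[:,:,::-1]
b=imaging.snapshot("side")[200:350,200:340,::-1]; a[:300,:280]=cv2.resize(b,(280,300),interpolation=cv2.INTER_CUBIC)
b=imaging.snapshot("scene")[70:220,320:440,::-1]; a[:300,320:560]=cv2.resize(b,(240,300),interpolation=cv2.INTER_CUBIC)
cv2.imwrite("pics/g2.png",a)
```

```text
t 5.35 pos [0.4866 0.0676 0.256 ] rpy [-3.141 -0.     1.717] gap 0.454 ff 40.3 F [-0.1 -0.1 -0.6]
```

View pics/g2.png

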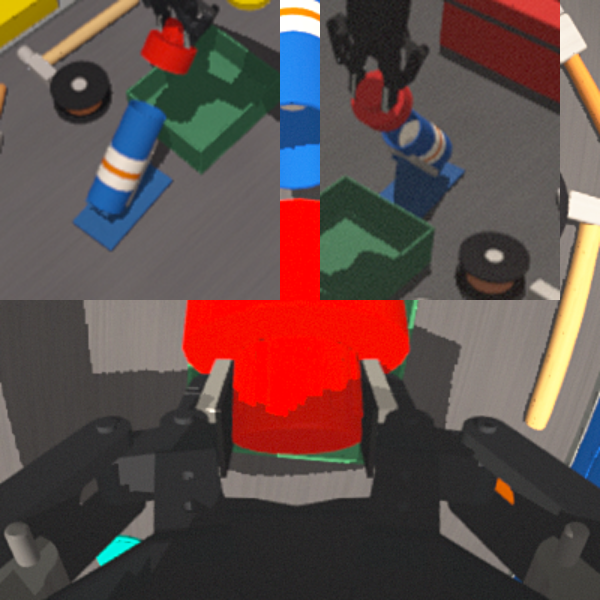

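The cap is off, held by the knob and tilted about 45°, and the canister is still in its stand. The tool can't tilt, so I'll turn the cap upright in the pads by hooking the inside of its skirt over the bin's front wall and moving back.

Run:
```python
from p import *
plan([(.500,-.120,.155,1.65),(.500,-.120,.110,1.65)],g=-1,vmax=.045)
```

```text
t 5.5 pos [0.4864 0.0679 0.2555] rpy [-3.14  -0.     1.718] gap 0.449 ff 40.3 F [ 0.8 -0.1 -0.4]
[[-1, -0.75, -0.06, 0.4, 0.09], [-1, -0.75, -0.05, 0.4, 0.09], [-1, -0.75, -0.04, 0.4, 0.09], [-1, -0.75, -0.03, 0.4, 0.09], [-1, -0.75, -0.02, 0.4, 0.09]]
[[-1, 0.0, 0.0, 0.9, 0.0], [-1, 0, 0, 0, 0], [-1, 0, 0, 0, 0], [-1, 0, 0, 0, 0], [-1, 0, 0, 0, 0]]
```

>>> step_arm --pt "-1 -0.75 -0.06 0.4 0.09" --pt "-1 -0.75 -0.05 0.4 0.09" --pt "-1 -0.75 -0.04 0.4 0.09" --pt "-1 -0.75 -0.03 0.4 0.09" --pt "-1 -0.75 -0.02 0.4 0.09"

```text
clock: 6.12
position: [0.4992, -0.1205, 0.1551]
ee_rot: [-3.141, -0.0, 1.65]
wrist_force: [0.4, 0.1, -1.3]
finger_gap: 0.458
finger_force: 40.4
```

>>> step_arm --pt "-1 0 0 0.3 0" --pt "-1 0 0 0.3 0" --pt "-1 0 0 0.3 0" --pt "-1 0.15 0 0 0" --pt "-1 0.15 0 0 0" --squeeze 25

```text
clock: 6.75
position: [0.4986, -0.1048, 0.1119]
ee_rot: [3.141, 0.002, 1.652]
wrist_force: [-2.4, -12.4, 6.9]
finger_gap: 0.454
finger_force: 47.6
```

>>> step_arm --pt "-1 0.15 0 0.02 0" --pt "-1 0.15 0 0.02 0" --pt "-1 0.15 0 0.02 0" --pt "-1 0.1 0 0.02 0" --pt "-1 0.1 0 0.02 0"

```text
clock: 7.38
position: [0.4976, -0.0724, 0.1085]
ee_rot: [3.137, 0.002, 1.652]
wrist_force: [-0.8, -5.8, 8.0]
finger_gap: 0.454
finger_force: 45.8
```

Run:
```python
from p import *
from workcell import imaging
import cv2
st()
a=np.zeros((500,800,3),np.uint8)
im=imaging.snapshot("scene")[120:270,270:390,::-1]; a[:,:400]=cv2.resize(im,(400,500),interpolation=cv2.INTER_CUBIC)
im=imaging.snapshot("side")[150:300,260:380,::-1]; a[:,400:]=cv2.resize(im,(400,500),interpolation=cv2.INTER_CUBIC)
cv2.imwrite("pics/g3.png",a)
```

```text
t 7.38 pos [ 0.4976 -0.0724  0.1085] rpy [3.137e+00 2.000e-03 1.652e+00] gap 0.454 ff 45.8 F [-0.8 -5.8  8. ]
```

View pics/g3.png

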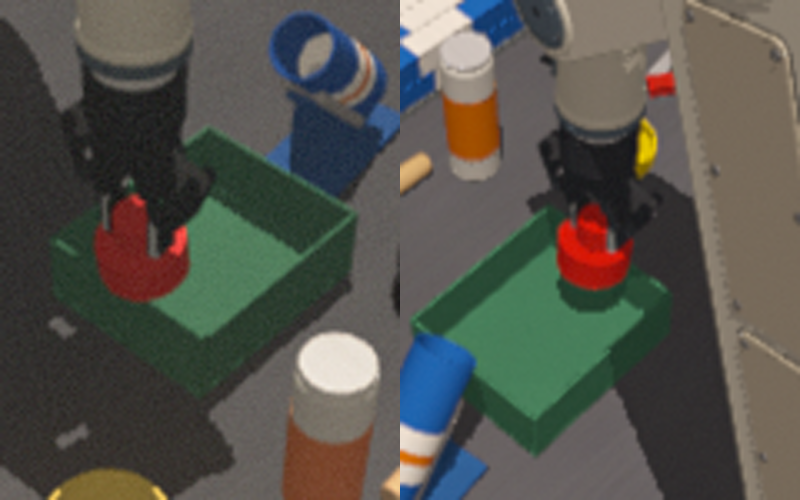

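The hook works. Both views show the cap close to upright on the front wall, in scene at crop (142,250) and in side at crop (593,250). I'll finish the arc and carry it to the holder.

>>> step_arm --pt "-1 0.1 0 0.03 0" --pt "-1 0.1 0 0.03 0" --pt "-1 0.05 0 0.03 0" --pt "-1 0.02 0 0 0" --pt "-1 0 0 0 0"

```text
clock: 8.1
position: [0.4965, -0.0587, 0.1037]
ee_rot: [3.137, 0.002, 1.652]
wrist_force: [0.1, -3.2, 7.2]
finger_gap: 0.455
finger_force: 48.1
```

>>> step_arm --pt "-1 -0.06 0 -0.2 0" --pt "-1 -0.06 0 -0.5 0" --pt "-1 0 0 -0.5 0" --pt "-1 0 0 0 0" --pt "-1 0 0 0 0"

```text
clock: 8.72
position: [0.4947, -0.0645, 0.1616]
ee_rot: [-3.141, -0.0, 1.651]
wrist_force: [-0.2, -0.6, -2.2]
finger_gap: 0.453
finger_force: 44.5
```

Run:
```python
from p import *
from h import *
from workcell import imaging
import cv2
st()
for n,c in(("scene",S),("side",D)):
    im=imaging.snapshot(n); cv2.imwrite(f"pics/c_{n}.png",im[:,:,::-1])
    r=im.astype(int); m=((r[...,0]>90)&(r[...,1]<60)&(r[...,2]<60)).astype(np.uint8)
    k,l,s,ce=cv2.connectedComponentsWithStats(m)
    for i in range(1,k):
        if s[i,4]>150: print(n,s[i],ce[i].round(1))
plan([(.627,-.232,.12,1.4),(.627,-.232,.065,1.4)],g=-1,vmax=.045)
```

```text
t 8.72 pos [ 0.4947 -0.0645  0.1616] rpy [-3.141 -0.     1.651] gap 0.453 ff 44.5 F [-0.2 -0.6 -2.2]
scene [415  51  46  26 274] [437.   63.9]
scene [383  59 106  44 977] [433.5  82. ]
scene [ 380   72  103   55 1988] [427.4 100.7]
scene [298 162  29  33 590] [310.3 180.1]
side [334 157  20  22 181] [345.9 170.6]
side [221 171  21  27 282] [231.1 184. ]
side [307 202  24  26 384] [317.  216.4]
side [  75  343  104   57 3262] [126.  379.1]
t 8.82 pos [ 0.4944 -0.0646  0.161 ] rpy [-3.14 -0.    1.65] gap 0.458 ff 44.5 F [-0.3  0.4 -2. ]
[[-1, -0.71, 0.48, 0.16, 0.33], [-1, -0.69, 0.51, 0.16, 0.33], [-1, -0.66, 0.54, 0.16, 0.33], [-1, -0.63, 0.58, 0.16, 0.33], [-1, -0.6, 0.61, 0.16, 0.33]]
[[-1, 0.0, 0.0, 0.55, -0.0], [-1, 0.0, 0.0, 0.55, -0.0], [-1, 0, 0, 0, 0], [-1, 0, 0, 0, 0], [-1, 0, 0, 0, 0]]
```

>>> step_arm --pt "-1 -0.71 0.48 0.16 0.33" --pt "-1 -0.69 0.51 0.16 0.33" --pt "-1 -0.66 0.54 0.16 0.33" --pt "-1 -0.63 0.58 0.16 0.33" --pt "-1 -0.6 0.61 0.16 0.33"

```text
clock: 9.45
position: [0.6284, -0.2332, 0.1201]
ee_rot: [-3.14, -0.0, 1.401]
wrist_force: [0.6, 0.8, 0.0]
finger_gap: 0.453
finger_force: 44.6
```

>>> step_arm --pt "-1 0 0 0 0" --pt "-1 0 0 0.5 0" --pt "-1 0 0 0.5 0" --pt "-1 0 0 0.1 0" --pt "-1 0 0 0.1 0"

```text
clock: 10.07
position: [0.6281, -0.2319, 0.0619]
ee_rot: [-3.142, -0.0, 1.403]
wrist_force: [0.9, 0.4, -1.0]
finger_gap: 0.453
finger_force: 44.5
```

>>> step_arm --pt "-1 0 0 0.04 0" --pt "-1 0 0 0.04 0" --pt "-1 0 0 0.04 0" --pt "-1 0 0 0.04 0" --pt "-1 0 0 0 0"

```text
clock: 10.7
position: [0.6281, -0.2324, 0.0537]
ee_rot: [-3.141, -0.0, 1.403]
wrist_force: [-0.1, -0.1, 0.2]
finger_gap: 0.452
finger_force: 44.5
```

Not touching yet, so I'll keep going down slowly.

>>> step_arm --pt "-1 0 0 0.04 0" --pt "-1 0 0 0.04 0" --pt "-1 0 0 0.04 0" --pt "-1 0 0 0 0" --pt "-1 0 0 0 0"

```text
clock: 11.32
position: [0.6282, -0.2324, 0.0478]
ee_rot: [3.142, 0.0, 1.403]
wrist_force: [0.5, 0.8, -0.7]
finger_gap: 0.455
finger_force: 44.5
```

>>> step_arm --pt "-1 0 0 0.04 0" --pt "-1 0 0 0.04 0" --pt "-1 0 0 0 0" --pt "-1 0 0 0 0" --pt "-1 0 0 0 0"

```text
clock: 11.95
position: [0.6282, -0.2324, 0.0438]
ee_rot: [3.142, 0.0, 1.403]
wrist_force: [-0.8, 0.3, 0.5]
finger_gap: 0.451
finger_force: 44.5
```

>>> step_arm --pt "-1 0 0 0.04 0" --pt "-1 0 0 0.04 0" --pt "-1 0 0 0.04 0" --pt "-1 0 0 0 0" --pt "-1 0 0 0 0"

```text
clock: 12.58
position: [0.6281, -0.2332, 0.0399]
ee_rot: [3.141, 0.001, 1.403]
wrist_force: [-7.2, -1.9, 19.3]
finger_gap: 0.453
finger_force: 46.9
```

Run:
```python
from p import *
from workcell import imaging
import cv2
st()
a=np.zeros((500,800,3),np.uint8)
im=imaging.snapshot("scene")[220:320,262:342,::-1]; a[:,:400]=cv2.resize(im,(400,500),interpolation=cv2.INTER_CUBIC)
im=imaging.snapshot("side")[140:240,284:364,::-1]; a[:,400:]=cv2.resize(im,(400,500),interpolation=cv2.INTER_CUBIC)
cv2.imwrite("pics/g4.png",a)
```

```text
t 12.57 pos [ 0.6281 -0.2332  0.0399] rpy [3.141e+00 1.000e-03 1.403e+00] gap 0.453 ff 46.9 F [-7.2 -1.9 19.3]
```

View pics/g4.png

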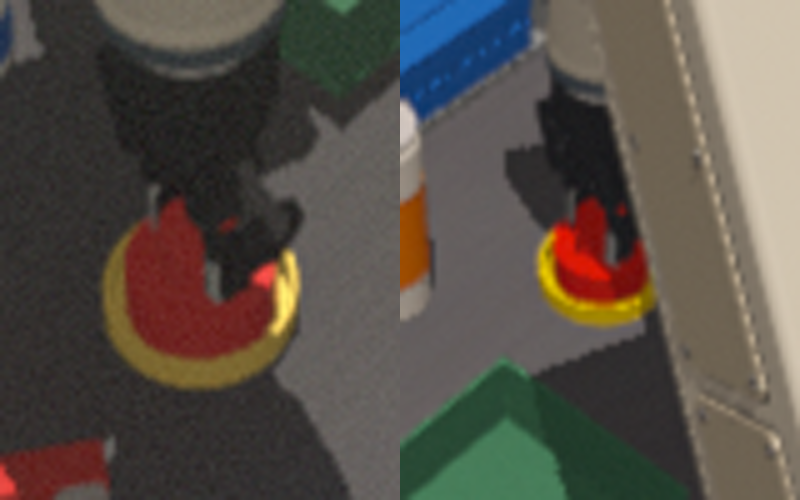

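The cap sits inside the yellow ring, with red surrounded by yellow at scene crop (200,290) and side crop (600,265), and it carries load. I'll release, rise, and meanwhile triangulate the canister mouth: scene (362.4,135.6) from the earlier crop, side (273,254.5).

>>> step_arm --pt "0.2 0 0 -0.02 0" --pt "0.2 0 0 0 0" --pt "0.2 0 0 0 0" --pt "0.2 0 0 -0.3 0" --pt "0.2 0 0 -0.6 0"

```text
clock: 13.3
position: [0.6274, -0.232, 0.0837]
ee_rot: [-3.139, -0.0, 1.403]
wrist_force: [0.4, -0.0, 0.4]
finger_gap: 0.601
finger_force: 0.0
```

>>> step_arm --pt "1 0 0 -0.9 0" --pt "1 0 0 -0.9 0" --pt "1 0 0 -0.9 0" --pt "1 0 0 -0.5 0" --pt "1 0 0 0 0"

```text
clock: 13.92
position: [0.6294, -0.2328, 0.2472]
ee_rot: [3.136, 0.001, 1.403]
wrist_force: [-0.3, 0.2, -0.6]
finger_gap: 1.005
finger_force: 0.0
```

Run:
```python
from h import *
from p import *
from workcell import imaging
import cv2
st()
print("mouth",tri((S,(362.4,135.6)),(D,(273,254.5))))
h=np.array([.1445,-.9895])
for d in(0,.012): print(d,np.array([.4621,.2232])+(d+.058)*h)
# cap check: top red centroid in scene and side
for n,c,b in(("scene",S,(230,320,260,345)),("side",D,(160,225,285,365))):
    im=imaging.snapshot(n).astype(int); cv2.imwrite(f"pics/d_{n}.png",im[:,:,::-1])
    s=im[b[0]:b[1],b[2]:b[3]]
    for nm,m in(("red",(s[...,0]>80)&(s[...,1]<60)),("yel",(s[...,0]>80)&(s[...,1]>70)&(s[...,2]<70))):
        y,x=np.nonzero(m); print(n,nm,len(x),x.min()+b[2],x.max()+b[2],y.min()+b[0],y.max()+b[0])
h3=.6271,-.2333
for c in(S,D): print([proj(c,(*h3,z)).round(1) for z in(.02,.041,.069)])
plan([(.60,-.05,.30,1.55),(.481,.13,.30,1.716)],vmax=.049)
```

```text
t 13.93 pos [ 0.6294 -0.2328  0.2472] rpy [3.136e+00 1.000e-03 1.403e+00] gap 1.005 ff 0.0 F [-0.3  0.2 -0.6]
mouth (array([0.4789, 0.1492, 0.1618]), [np.float64(1.6), np.float64(1.6)])
0 [0.470481 0.165809]
0.012 [0.472215 0.153935]
scene red 664 260 316 261 319
scene yel 442 268 321 259 317
side red 402 289 343 171 199
side yel 241 285 364 170 219
[array([301.8, 275.8]), array([301.6, 270.8]), array([301.3, 263.8])]
[array([324.3, 191.7]), array([324.4, 187.9]), array([324.6, 182.8])]
t 14.03 pos [ 0.6278 -0.2322  0.2437] rpy [-3.141 -0.     1.403] gap 1.001 ff 0.0 F [-0.4  0.2 -1.2]
[[1, 0.87, -0.29, -0.28, -0.25], [1, 0.88, -0.26, -0.28, -0.25], [1, 0.89, -0.22, -0.28, -0.25], [1, 0.9, -0.19, -0.28, -0.25], [1, 0.71, -0.49, -0.0, -0.22]]
[[1, 0.73, -0.47, -0.0, -0.22], [1, 0.74, -0.44, -0.0, -0.22], [1, 0.76, -0.42, -0.0, -0.22], [1, 0.77, -0.39, -0.0, -0.22], [1, 0, 0, 0, 0]][ WARN:0@0.482] global loadsave.cpp:1063 imwrite_ Unsupported depth image for selected encoder is fallbacked to CV_8U.
```

>>> step_arm --pt "1 0.87 -0.29 -0.28 -0.25" --pt "1 0.88 -0.26 -0.28 -0.25" --pt "1 0.89 -0.22 -0.28 -0.25" --pt "1 0.9 -0.19 -0.28 -0.25" --pt "1 0.71 -0.49 0 -0.22"

```text
clock: 14.65
position: [0.5763, -0.0132, 0.2992]
ee_rot: [-3.141, -0.0, 1.588]
wrist_force: [-0.5, 0.6, -0.2]
finger_gap: 1.002
finger_force: 0.0
```

>>> step_arm --pt "1 0.73 -0.47 0 -0.22" --pt "1 0.74 -0.44 0 -0.22" --pt "1 0.76 -0.42 0 -0.22" --pt "1 0.77 -0.39 0 -0.22" --pt "1 0 0 0 0"

```text
clock: 15.28
position: [0.4787, 0.1309, 0.2985]
ee_rot: [-3.139, -0.0, 1.721]
wrist_force: [0.0, -0.3, -0.3]
finger_gap: 0.999
finger_force: 0.0
```

Run:
```python
from p import *
from h import *
from workcell import imaging
import cv2,pickle
st(); c=imaging.get_calibration("wrist"); im=imaging.snapshot("wrist")
pickle.dump(c,open("w3.pkl","wb")); cv2.imwrite("pics/w3.png",im[:,:,::-1])
r=im.astype(int)
# canister column extents (blue/white/orange) by row: print left/right of non-grey
hsv=cv2.cvtColor(im,cv2.COLOR_RGB2HSV)
m=(hsv[...,0]>100)&(hsv[...,0]<125)&(hsv[...,1]>130)&(hsv[...,2]>60)
for y in range(0,240,12):
    x=np.nonzero(m[y,220:420])[0]
    if len(x)>3: print(y,x.min()+220,x.max()+220,len(x))
plan([(.474,.173,.30,1.716),(.474,.173,.126,1.716)],vmax=.045)
```

```text
t 15.28 pos [0.4787 0.1309 0.2985] rpy [-3.139 -0.     1.721] gap 0.999 ff 0.0 F [ 0.  -0.3 -0.3]
48 288 344 57
60 288 344 57
72 288 344 17
108 290 344 51
120 286 344 59
132 285 344 60
144 284 345 62
156 283 346 64
168 282 347 66
180 285 344 60
t 15.32 pos [0.4797 0.1299 0.2987] rpy [-3.14  0.    1.72] gap 0.996 ff 0.0 F [ 0.4 -0.9  0.1]
[[1, 0.87, 0.02, -0.03, 0.03], [1, 0.0, 0.0, 0.87, -0.0], [1, 0.0, 0.0, 0.87, -0.0], [1, 0.0, 0.0, 0.87, -0.0], [1, 0.0, 0.0, 0.87, -0.0]]
```

Run:
```python
from h import *
from p import *
import cv2
w=pickle.load(open("w3.pkl","rb"))
im=cv2.imread("pics/w3.png"); print([im[y,314].tolist() for y in range(140,204,4)])
for r in(164,180,187):
  for z in(.144,.186): print(r,z,onz(w,(314.5,r),z,True))
h=np.array([.1445,-.9895])
for M in((.479,.149,.162),(.472,.154,.168)):
    M=np.array(M)
    for sgn in(-1,1):
        X=M+sgn*.03*np.array([*(h*.707),-.707]); p=w["R"]@X+w["t"]; t=np.arctan2(np.hypot(*p[:2]),p[2]); print(np.array([317.4,201.8])+309.7*t*p[:2]/np.hypot(*p[:2]))
```

```text
[[242, 138, 42], [241, 137, 41], [241, 137, 40], [244, 139, 39], [132, 73, 32], [132, 74, 28], [217, 115, 37], [242, 142, 34], [242, 139, 34], [242, 140, 38], [243, 143, 41], [243, 145, 42], [247, 144, 43], [98, 156, 85], [122, 184, 97], [127, 189, 101]]
164 0.144 [0.4723 0.1524 0.144 ]
164 0.186 [0.4719 0.1588 0.186 ]
180 0.144 [0.4747 0.1367 0.144 ]
180 0.186 [0.4739 0.1453 0.186 ]
187 0.144 [0.4757 0.1298 0.144 ]
187 0.186 [0.4748 0.1393 0.186 ]
[321.27135074 151.21810334]
[320.57406215 188.94096493]
[313.76321974 144.73948328]
[314.29193117 184.3654995 ]
```

The mouth fits best at (.473,.149,.163). Grasping 32 mm below it.

>>> step_arm --pt "1 0.84 -0.07 0 0" --pt "1 0 0 0.87 0" --pt "1 0 0 0.87 0" --pt "1 0 0 0.87 0" --pt "1 0 0 0.87 0"

```text
clock: 15.95
position: [0.4713, 0.1693, 0.1237]
ee_rot: [-3.141, 0.0, 1.717]
wrist_force: [0.3, 1.2, 0.2]
finger_gap: 0.996
finger_force: 0.0
```

>>> step_arm --pt "-1 0 0 0 0" --pt "-1 0 0 0 0" --pt "-1 0 0 0 0" --pt "-1 0 0 0 0" --pt "-1 0 0 0 0" --squeeze 40

```text
clock: 16.58
position: [0.4718, 0.1705, 0.1266]
ee_rot: [3.14, -0.0, 1.718]
wrist_force: [-0.6, 1.0, -0.2]
finger_gap: 0.692
finger_force: 43.6
```

Run:
```python
from p import *
plan([(.472,.172,.26,1.716),(.479,.007,.26,3.19),(.479,.007,.155,3.19)],g=-1,vmax=.035)
```

```text
t 16.57 pos [0.4718 0.1705 0.1266] rpy [ 3.14  -0.     1.718] gap 0.692 ff 43.6 F [-0.6  1.  -0.2]
[[-1, 0.01, 0.0, -0.67, 0.0], [-1, 0.01, 0.0, -0.67, 0.0], [-1, 0.01, 0.0, -0.67, 0.0], [-1, 0.01, 0.0, -0.67, 0.0], [-1, -0.33, -0.03, -0.0, -0.98]]
[[-1, -0.32, -0.08, -0.0, -0.98], [-1, -0.3, -0.13, -0.0, -0.98], [-1, -0.28, -0.17, -0.0, -0.98], [-1, -0.25, -0.21, -0.0, -0.98], [-1, -0.22, -0.25, -0.0, -0.98]]
[[-1, -0.18, -0.28, -0.0, -0.98], [-1, -0.14, -0.3, -0.0, -0.98], [-1, -0.09, -0.32, -0.0, -0.98], [-1, -0.05, -0.33, -0.0, -0.98], [-1, 0.0, 0.0, 0.7, 0.0]]
[[-1, 0.0, 0.0, 0.7, 0.0], [-1, 0.0, 0.0, 0.7, 0.0], [-1, 0, 0, 0, 0], [-1, 0, 0, 0, 0], [-1, 0, 0, 0, 0]]
```

>>> step_arm --pt "-1 0.1 0 -0.3 0" --pt "-1 0 0 -0.6 0" --pt "-1 0 0 -0.6 0" --pt "-1 0 0 -0.6 0" --pt "-1 0 0 -0.6 0"

```text
clock: 17.2
position: [0.4703, 0.1755, 0.2629]
ee_rot: [3.141, -0.0, 1.718]
wrist_force: [1.0, 0.6, -2.1]
finger_gap: 0.692
finger_force: 44.1
```

>>> step_arm --pt "-1 -0.33 -0.03 0 -0.98" --pt "-1 -0.32 -0.08 0 -0.98" --pt "-1 -0.3 -0.13 0 -0.98" --pt "-1 -0.28 -0.17 0 -0.98" --pt "-1 -0.25 -0.21 0 -0.98"

```text
clock: 17.82
position: [0.474, 0.093, 0.2619]
ee_rot: [3.141, 0.001, 2.458]
wrist_force: [0.4, -0.5, -3.0]
finger_gap: 0.691
finger_force: 44.5
```

>>> step_arm --pt "-1 -0.22 -0.25 0 -0.98" --pt "-1 -0.18 -0.28 0 -0.98" --pt "-1 -0.14 -0.3 0 -0.98" --pt "-1 -0.09 -0.32 0 -0.98" --pt "-1 -0.05 -0.33 0 -0.98"

```text
clock: 18.45
position: [0.4771, 0.0099, 0.2619]
ee_rot: [3.142, 0.001, -3.09]
wrist_force: [-0.2, -0.1, -1.1]
finger_gap: 0.687
finger_force: 44.5
```

Run:
```python
from p import *
from workcell import imaging
import cv2
st()
for n in("scene","side"): cv2.imwrite(f"pics/e_{n}.png",imaging.snapshot(n)[:,:,::-1])
plan([(.479,.007,.17,3.19)],g=-1,vmax=.03)
```

```text
t 18.45 pos [0.4771 0.0099 0.2619] rpy [ 3.142e+00  1.000e-03 -3.090e+00] gap 0.687 ff 44.5 F [-0.2 -0.1 -1.1]
t 18.55 pos [0.4771 0.0093 0.2618] rpy [-3.141e+00  1.000e-03 -3.094e+00] gap 0.686 ff 44.5 F [ 0.4 -0.8 -2.5]
[[-1, -0.01, -0.01, 0.46, -0.0], [-1, -0.01, -0.01, 0.46, -0.0], [-1, -0.01, -0.01, 0.46, -0.0], [-1, -0.01, -0.01, 0.46, -0.0], [-1, 0, 0, 0, 0]]
```

>>> step_arm --pt "-1 0 0 0.5 0" --pt "-1 0 0 0.5 0" --pt "-1 0 0 0.5 0" --pt "-1 0 0 0.3 0" --pt "-1 0 0 0.2 0" --squeeze 25

```text
clock: 19.18
position: [0.4771, 0.0105, 0.1606]
ee_rot: [3.141, 0.0, -3.097]
wrist_force: [-0.4, -0.1, -2.2]
finger_gap: 0.691
finger_force: 44.5
```

>>> step_arm --pt "-1 0 0 0.15 0" --pt "-1 0 0 0.15 0" --pt "-1 0 0 0.15 0" --pt "-1 0 0 0.15 0" --pt "-1 0 0 0.15 0"

```text
clock: 19.8
position: [0.4781, 0.0101, 0.1239]
ee_rot: [3.142, 0.002, -3.096]
wrist_force: [-0.1, 0.3, 7.0]
finger_gap: 0.693
finger_force: 42.9
```

>>> step_arm --pt "-1 0 0 0.15 0" --pt "-1 0 0 0.15 0" --pt "-1 0 0 0.15 0" --pt "-1 0 0 0.15 0" --pt "-1 0 0 0.15 0"

```text
clock: 20.42
position: [0.4806, 0.0102, 0.0873]
ee_rot: [-3.141, 0.007, -3.096]
wrist_force: [5.8, 0.7, 10.4]
finger_gap: 0.683
finger_force: 42.4
```

Run:
```python
from p import *
from workcell import imaging
import cv2
st()
a=np.zeros((500,800,3),np.uint8)
im=imaging.snapshot("scene")[70:245,230:390,::-1]; a[:,:400]=cv2.resize(im,(400,500),interpolation=cv2.INTER_CUBIC)
im=imaging.snapshot("side")[150:325,240:400,::-1]; a[:,400:]=cv2.resize(im,(400,500),interpolation=cv2.INTER_CUBIC)
cv2.imwrite("pics/g5.png",a)
```

```text
t 20.43 pos [0.4806 0.0102 0.0873] rpy [-3.141  0.007 -3.096] gap 0.683 ff 42.4 F [ 5.8  0.7 10.4]
```

>>> step_arm --pt "-1 0 0 0.15 0" --pt "-1 0 0 0.15 0" --pt "-1 0 0 0.15 0" --pt "-1 0 0 0.1 0" --pt "-1 0 0 0.1 0"

```text
clock: 21.15
position: [0.4839, 0.0103, 0.0557]
ee_rot: [-3.141, 0.013, -3.096]
wrist_force: [11.4, 1.7, 10.4]
finger_gap: 0.688
finger_force: 46.2
```

>>> step_arm --pt "-1 0 0 0.05 0" --pt "-1 0 0 0.05 0" --pt "-1 0 0 0 0" --pt "-1 0 0 0 0" --pt "-1 0 0 0 0"

```text
clock: 21.78
position: [0.484, 0.0102, 0.0508]
ee_rot: [-3.141, 0.013, -3.096]
wrist_force: [12.4, 1.0, 7.2]
finger_gap: 0.69
finger_force: 47.3
```

Run:
```python
from p import *
from workcell import imaging
import cv2
st()
a=np.zeros((500,800,3),np.uint8)
im=imaging.snapshot("scene")[70:245,230:390,::-1]; a[:,:400]=cv2.resize(im,(400,500),interpolation=cv2.INTER_CUBIC)
im=imaging.snapshot("side")[150:325,240:400,::-1]; a[:,400:]=cv2.resize(im,(400,500),interpolation=cv2.INTER_CUBIC)
cv2.imwrite("pics/g6.png",a)
im=imaging.snapshot("wrist")[:,:,::-1]; cv2.imwrite("pics/w6.png",im)
h=cv2.cvtColor(im,cv2.COLOR_BGR2HSV); m=(h[...,0]>100)&(h[...,0]<125)&(h[...,1]>130)&(h[...,2]>60)
for y in range(0,300,15):
    x=np.nonzero(m[y,200:440])[0]
    if len(x)>3: print(y,x.min()+200,x.max()+200)
```

```text
t 21.77 pos [0.484  0.0102 0.0508] rpy [-3.141  0.013 -3.096] gap 0.69 ff 47.3 F [12.4  1.   7.2]
0 200 435
15 201 434
30 203 432
45 204 431
60 205 429
75 209 426
255 239 396
270 241 394
285 245 390
```

The wall force direction (12 forward, 7 up) shows the canister is well past level, mouth down. I'll lift slightly and shake along the lean to make sure all the cut-offs slide out.

>>> step_arm --pt "-1 0 0 -0.7 0" --pt "-1 0.7 0 0 0" --pt "-1 -0.8 0 0 0" --pt "-1 0 0 0 0" --pt "-1 0 0 0 0"

```text
clock: 22.55
position: [0.482, 0.0103, 0.0832]
ee_rot: [3.142, -0.0, -3.096]
wrist_force: [-0.7, -0.0, -2.1]
finger_gap: 0.692
finger_force: 46.0
```

>>> step_arm --pt "-1 0.4 0 0 0" --pt "-1 0.4 0 0 0" --pt "-1 -0.8 0 0 0" --pt "-1 0 0 0 0" --pt "-1 0 0 0 0"

```text
clock: 23.18
position: [0.4811, 0.0103, 0.083]
ee_rot: [3.142, -0.001, -3.095]
wrist_force: [-0.6, -0.5, -2.4]
finger_gap: 0.689
finger_force: 46.0
```

Run:
```python
from p import *
from workcell import imaging
import cv2
st()
F=[]
a=np.zeros((600,800,3),np.uint8)
for i in range(6): imaging.snapshot("side"); F.append(ctrl.get_obs()["wrist_force"][2])
print("Fz",np.mean(F),np.std(F))
im=imaging.snapshot("scene")[70:245,230:390,::-1]; a[:440,:400]=cv2.resize(im,(400,440),interpolation=cv2.INTER_CUBIC)
im=imaging.snapshot("side")[150:325,240:400,::-1]; a[:440,400:]=cv2.resize(im,(400,440),interpolation=cv2.INTER_CUBIC)
cv2.imwrite("pics/g7.png",a)
```

```text
t 23.18 pos [0.4811 0.0103 0.083 ] rpy [ 3.142e+00 -1.000e-03 -3.095e+00] gap 0.689 ff 46.0 F [-0.6 -0.5 -2.4]
Fz -2.195356731341366 0.45378578555936877
```

View pics/g7.png

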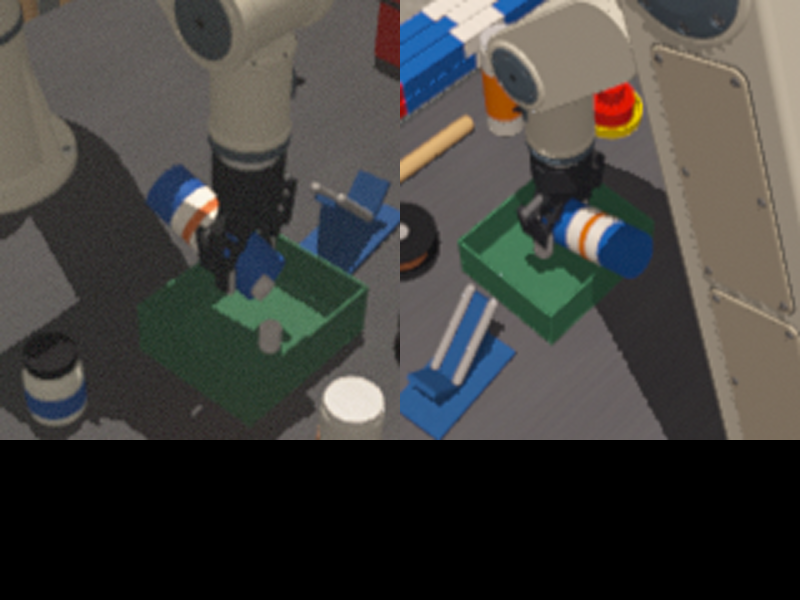

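The picture shows the canister mouth-down in the bin. At least two cut-offs lie on the floor at scene crop (268,335) and (262,287), and the cap stands knob-up in the holder at side crop (615,98). I'll shake again for the third, then check with image code.

>>> step_arm --pt "-1 0.4 0 -0.3 0" --pt "-1 0.5 0 -0.3 0" --pt "-1 -1 0 0 0" --pt "-1 0.5 0 0 0" --pt "-1 -0.5 0 0 0"

```text
clock: 24.2
position: [0.4839, 0.0105, 0.1127]
ee_rot: [3.141, -0.004, -3.095]
wrist_force: [0.1, 0.0, -0.9]
finger_gap: 0.691
finger_force: 46.2
```

>>> step_arm --pt "-1 0.45 0 0 0" --pt "-1 0.45 0 0 0" --pt "-1 -1 0 0 0" --pt "-1 0 0 0 0" --pt "-1 0.1 0 0 0"

```text
clock: 24.82
position: [0.4867, 0.0106, 0.1132]
ee_rot: [3.142, -0.0, -3.095]
wrist_force: [-0.0, 0.7, -1.4]
finger_gap: 0.688
finger_force: 46.1
```

Run:
```python
from p import *
from h import *
from workcell import imaging
import cv2
st()
im=imaging.snapshot("scene"); cv2.imwrite("pics/f_scene.png",im[:,:,::-1])
g=im[140:245,285:390].astype(int)
sat=g.max(2)-g.min(2); m=((sat<25)&(g.mean(2)>75)).astype(np.uint8)
k,l,s,c=cv2.connectedComponentsWithStats(m)
for i in range(1,k):
    if s[i,4]>15:
        u=c[i]+[285,140]; print(s[i]+np.array([285,140,0,0,0]),u.round(1),onz(S,u,.02))
```

```text
t 24.82 pos [0.4867 0.0106 0.1132] rpy [ 3.142 -0.    -3.095] gap 0.688 ff 46.1 F [-0.   0.7 -1.4]
[285 140  31  38 477] [300.7 157. ] [0.2989 0.0774 0.02  ]
[341 140  39  27 436] [356.5 150.9] [0.4041 0.2256 0.02  ]
[381 140   9  13  68] [386.6 145.6] [0.4562 0.316  0.02  ]
[312 148   6   7  24] [314.2 150.9] [0.3076 0.1296 0.02  ]
[ 347  160   43   85 1687] [376.1 214. ] [0.6256 0.0549 0.02  ]
[318 184  12  14  99] [324.  190.7] [0.4578 0.0194 0.02  ]
[333 197  16  16 145] [339.1 204.2] [0.5266 0.0102 0.02  ]
[304 231  10   7  35] [308.5 234.3] [ 0.5443 -0.1291  0.02  ]
```

>>> step_arm --pt "-1 0 0 -0.5 0" --pt "-1 0.2 0 -0.6 0" --pt "-1 0.2 0 -0.6 0" --pt "-1 0 0 -0.6 0" --pt "-1 0 0 0 0"

```text
clock: 25.5
position: [0.4674, 0.0096, 0.2301]
ee_rot: [-3.141, 0.004, -3.095]
wrist_force: [0.0, 0.4, -1.1]
finger_gap: 0.687
finger_force: 46.2
```

Run:
```python
from p import *
from h import *
from workcell import imaging
import cv2
st(); F=[]
for n,C,b in(("scene",S,(165,240,285,378)),("side",D,(212,288,262,345))):
    im=imaging.snapshot(n); F.append(ctrl.get_obs()["wrist_force"][2]); cv2.imwrite(f"pics/h_{n}.png",im[:,:,::-1])
    g=im[b[0]:b[1],b[2]:b[3]].astype(int)
    sat=g.max(2)-g.min(2); m=((sat<28)&(g.mean(2)>75)).astype(np.uint8)
    k,l,s,c=cv2.connectedComponentsWithStats(m)
    for i in range(1,k):
        if s[i,4]>12:
            u=c[i]+[b[2],b[0]]; print(n,s[i]+np.array([b[2],b[0],0,0,0]),onz(C,u,.02))
for i in range(8): imaging.snapshot("side"); F.append(ctrl.get_obs()["wrist_force"][2])
print("Fz",np.mean(F),np.std(F))
```

```text
t 25.5 pos [0.4674 0.0096 0.2301] rpy [-3.141  0.004 -3.095] gap 0.687 ff 46.2 F [ 0.   0.4 -1.1]
scene [285 165  37  26 503] [0.347  0.0168 0.02  ]
scene [346 173  32  67 759] [0.6264 0.0128 0.02  ]
scene [318 184  13  14 119] [0.4568 0.0206 0.02  ]
scene [333 196  15  17 156] [0.526  0.0101 0.02  ]
scene [287 225  21  15 195] [ 0.5217 -0.1451  0.02  ]
side [ 262  212   83   76 1948] [0.4851 0.0442 0.02  ]
side [310 212   6  14  44] [ 0.5693 -0.1096  0.02  ]
side [319 212   9  18  61] [ 0.5409 -0.1285  0.02  ]
side [301 217   3   7  18] [ 0.5888 -0.0782  0.02  ]
side [285 234  16  19 160] [0.5409 0.0126 0.02  ]
side [303 254  11  13  93] [0.4565 0.0255 0.02  ]
Fz -0.9964964358867245 0.5075551094079038
```

Fz has dropped from −2.2 N to −1.0 N, the weight of about three cut-offs. The blobs agree too: one single and one double-size in each view, all inside the bin, so the canister is empty. Now I'll turn it mouth-up by pressing the underside of the mouth end on the near bin wall from outside.

>>> step_arm --pt "-1 0.5 0 0.5 0" --pt "-1 0.48 0 0.6 0" --pt "-1 0 0 0.6 0" --pt "-1 0 0 0.6 0" --pt "-1 0 0 0 0" --squeeze 25

```text
clock: 26.62
position: [0.4164, 0.0073, 0.1118]
ee_rot: [3.141, -0.004, -3.095]
wrist_force: [0.5, -0.2, -1.4]
finger_gap: 0.684
finger_force: 46.1
```

>>> step_arm --pt "-1 0 0 0.15 0" --pt "-1 0 0 0.15 0" --pt "-1 0 0 0.1 0" --pt "-1 0 0 0.1 0" --pt "-1 0 0 0 0"

```text
clock: 27.25
position: [0.4179, 0.0074, 0.0881]
ee_rot: [3.142, -0.0, -3.095]
wrist_force: [-0.8, -0.6, -1.7]
finger_gap: 0.69
finger_force: 46.1
```

>>> step_arm --pt "-1 0.05 0 0.06 0" --pt "-1 0.05 0 0.06 0" --pt "-1 0.05 0 0.06 0" --pt "-1 0 0 0 0" --pt "-1 0 0 0 0"

```text
clock: 27.88
position: [0.4106, 0.007, 0.0793]
ee_rot: [3.142, 0.0, -3.095]
wrist_force: [0.1, 0.4, -1.3]
finger_gap: 0.688
finger_force: 46.1
```

Run:
```python
from p import *
from h import *
from workcell import imaging
import cv2
p,_=st(); ob={}
for n,b in(("scene",(60,230,250,345)),("side",(200,310,280,400))):
    im=imaging.snapshot(n); cv2.imwrite(f"pics/i_{n}.png",im[:,:,::-1])
    hsv=cv2.cvtColor(im,cv2.COLOR_RGB2HSV)[b[0]:b[1],b[2]:b[3]]
    for nm,m in(("orange",(hsv[...,0]>4)&(hsv[...,0]<22)&(hsv[...,1]>150)&(hsv[...,2]>80)),("blue",(hsv[...,0]>100)&(hsv[...,0]<125)&(hsv[...,1]>120)&(hsv[...,2]>40))):
        k,l,s,c=cv2.connectedComponentsWithStats(m.astype(np.uint8))
        for i in range(1,k):
            if s[i,4]>12: print(n,nm,(s[i]+np.array([b[2],b[0],0,0,0])).tolist(),(c[i]+[b[2],b[0]]).round(1))
h=np.array([.999,.047,0])
for th in(25,35,45,55):
    t=np.radians(th); d=-h*np.cos(t)+np.array([0,0,np.sin(t)])
    P=p+[0,0,.018]
    print(th,"s80",proj(S,P+.048*d).round(1),proj(D,P+.048*d).round(1),"s0",proj(S,P+.129*d).round(1),proj(D,P+.129*d).round(1))
```

```text
t 27.88 pos [0.4106 0.007  0.0793] rpy [ 3.142  0.    -3.095] gap 0.688 ff 46.1 F [ 0.1  0.4 -1.3]
scene orange [285, 140, 13, 16, 56] [290.5 146.4]
scene blue [271, 127, 21, 21, 228] [279.9 136.2]
scene blue [305, 153, 19, 25, 316] [313.1 165.4]
scene blue [256, 222, 8, 8, 25] [260.9 227. ]
side orange [329, 248, 11, 18, 50] [332.5 255.3]
side blue [355, 226, 3, 6, 13] [356.2 228.2]
side blue [318, 242, 13, 20, 105] [322.9 250.8]
side blue [337, 252, 23, 23, 386] [347.8 262.9]
side blue [280, 286, 6, 11, 39] [281.6 290.7]
25 s80 [298.  153.1] [332.6 255.8] s0 [279.2 132.9] [352.  263.3]
35 s80 [299.  151.7] [331.7 253.7] s0 [281.5 128.9] [349.5 257.5]
45 s80 [300.3 150.8] [330.4 251.6] s0 [284.9 125.9] [345.9 251.5]
55 s80 [301.9 150.2] [328.8 249.4] s0 [289.  124.1] [341.6 245.4]
```

The band and bottom positions put the tilt at about 20–25° mouth-down with the wall just below the underside. I'll press down and back along the arc.

>>> step_arm --pt "-1 0.05 0 0.1 0" --pt "-1 0.08 0 0.08 0" --pt "-1 0.1 0 0.08 0" --pt "-1 0.1 0 0.06 0" --pt "-1 0 0 0 0"

```text
clock: 28.6
position: [0.3996, 0.0064, 0.0656]
ee_rot: [-3.141, 0.011, -3.095]
wrist_force: [5.2, 1.1, 23.7]
finger_gap: 0.693
finger_force: 57.2
```

```bash
cat > tilt.py <<'E'
from p import *
from h import *
from workcell import imaging
import cv2
def tilt(up=.022,s=.129,azi=None):
    p,yaw=st(); a=(yaw+np.pi) if azi is None else azi
    h=np.array([np.cos(a),np.sin(a),0]); P=p+[0,0,up]; q=[P+x*np.array([0,0,1.]) for x in(0,)]
    for n,C in(("scene",S),("side",D)):
        im=imaging.snapshot(n); cv2.imwrite(f"pics/t_{n}.png",im[:,:,::-1]); hsv=cv2.cvtColor(im,cv2.COLOR_RGB2HSV)
        m=(hsv[...,0]>4)&(hsv[...,0]<22)&(hsv[...,1]>150)&(hsv[...,2]>80)
        c=proj(C,P).astype(int); M=np.zeros_like(m); r=75; M[max(0,c[1]-r):c[1]+r,max(0,c[0]-r):c[0]+r]=1
        k,l,st_,ce=cv2.connectedComponentsWithStats((m&M).astype(np.uint8)); i=1+np.argmax(st_[1:,4]) if k>1 else 0
        best=[]
        for th in range(-60,96,5):
            t=np.radians(th); d=-h*np.cos(t)-np.array([0,0,np.sin(t)])
            up_=np.cross(d,np.cross([0,0,1],d)); 
            # visible band centre: axis point s=80 pushed 20 mm to the camera
            X=P+(s-.08)*d; v=-C["R"].T@C["t"]-X; v-=d*(v@d); X=X+.02*v/np.linalg.norm(v)
            best.append((np.linalg.norm(proj(C,X)-ce[i]),th))
        best.sort(); print(n,"band",ce[i].round(1),st_[i].tolist(),"tilt(+mouth up)",[(b[1],round(b[0],1)) for b in best[:3]])
E
python3 -c "
from tilt import *
tilt()"
```

```text
t 28.6 pos [0.3996 0.0064 0.0656] rpy [-3.141  0.011 -3.095] gap 0.693 ff 57.2 F [ 5.2  1.1 23.7]
scene band [285.2 151.8] [282, 145, 11, 17, 38] tilt(+mouth up) [(-5, np.float64(7.3)), (-10, np.float64(7.3)), (0, np.float64(7.6))]
side band [281.2 188.2] [273, 180, 17, 18, 254] tilt(+mouth up) [(-60, np.float64(80.0)), (-55, np.float64(80.4)), (-50, np.float64(81.0))]
```

>>> step_arm --pt "-1 0.08 0 0.02 0" --pt "-1 0.08 0 0.02 0" --pt "-1 0.08 0 0.03 0" --pt "-1 0.06 0 0.03 0" --pt "-1 0 0 0 0"

```text
clock: 29.32
position: [0.3827, 0.0056, 0.0595]
ee_rot: [-3.141, 0.007, -3.095]
wrist_force: [4.4, -0.3, 11.1]
finger_gap: 0.691
finger_force: 56.3
```

```bash
sed -i 's/r=75/r=62/' tilt.py; python3 -c "
from tilt import *
tilt()"
```

```text
t 29.32 pos [0.3827 0.0056 0.0595] rpy [-3.141  0.007 -3.095] gap 0.691 ff 56.3 F [ 4.4 -0.3 11.1]
scene band [280.6 153.1] [278, 147, 8, 15, 24] tilt(+mouth up) [(0, np.float64(6.8)), (-5, np.float64(6.9)), (5, np.float64(7.1))]
side band [342.7 270.1] [337, 263, 14, 16, 61] tilt(+mouth up) [(15, np.float64(3.2)), (20, np.float64(3.2)), (10, np.float64(3.5))]
```

```bash
cat > fit.py <<'E'
from p import *
from h import *
from workcell import imaging
import cv2
def fit(th0,r=70,snap=True):
    p,yaw=st(); a=yaw+np.pi; h=np.array([np.cos(a),np.sin(a),0]); w=np.array([-h[1],h[0],0]); ph=np.linspace(0,2*np.pi,40)
    masks={}
    for n,C in(("scene",S),("side",D)):
        im=imaging.snapshot(n) if snap else cv2.imread(f"pics/t_{n}.png")[:,:,::-1]; cv2.imwrite(f"pics/t_{n}.png",im[:,:,::-1])
        hsv=cv2.cvtColor(np.ascontiguousarray(im),cv2.COLOR_RGB2HSV); H,s_,v=cv2.split(hsv)
        masks[n]=(C,((H>100)&(H<125)&(s_>110)&(v>35)),((H>4)&(H<22)&(s_>140)&(v>70)))
    def hull(C,P,th,s,s1,s2):
        d=h*np.cos(th)+np.array([0,0,np.sin(th)]); n=np.cross(d,w); pts=[]
        for q in(s1,s2):
            c=P+(q-s)*d; pts+=[proj(C,c+.03*(np.cos(x)*w+np.sin(x)*n)) for x in ph]
        m=np.zeros((400,640),np.uint8); cv2.fillConvexPoly(m,cv2.convexHull((np.array(pts)*16).astype(np.int32)),1,shift=4); return m>0
    best=[]
    for th in np.radians(np.arange(th0-30,th0+31,2.5)):
        for up in(.014,.018,.022,.026):
            for s in(.124,.129,.134):
                sc=0
                for C,b,o in masks.values():
                    P=p+[0,0,up]; A=hull(C,P,th,s,0,.10); i=hull(C,P,th,s,.0,.045)
                    near=hull(C,P,th,s,-.03,.10)
                    sc+=2*(o&A).sum()+ (b&i).sum()-(b&near&~A).sum()-.25*(A&~b&~o&i).sum()
                best.append((sc,np.degrees(th),up,s))
    best.sort(reverse=True)
    for b in best[:6]: print(np.round(b,3))
E
python3 -c "
from fit import *
fit(12,snap=False)"
```

```text
t 29.43 pos [0.3827 0.0056 0.0595] rpy [-3.141  0.007 -3.095] gap 0.684 ff 56.3 F [ 4.   0.7 11.6]
[5.2225e+02 7.0000e+00 2.6000e-02 1.3400e-01]
[5.2075e+02 7.0000e+00 2.6000e-02 1.2900e-01]
[5.195e+02 9.500e+00 2.600e-02 1.340e-01]
[5.19e+02 7.00e+00 2.20e-02 1.29e-01]
[5.18e+02 4.50e+00 2.20e-02 1.29e-01]
[5.16e+02 7.00e+00 2.20e-02 1.34e-01]
```

```bash
sed -i 's/(.014,.018,.022,.026)/(.016,.022,.028,.034,.040)/; s/(.124,.129,.134)/(.118,.124,.13,.136,.142)/' fit.py; python3 -c "
from fit import *
fit(10,snap=False)"
```

```text
t 29.43 pos [0.3827 0.0056 0.0595] rpy [-3.141  0.007 -3.095] gap 0.684 ff 56.3 F [ 4.   0.7 11.6]
[5.2825e+02 1.5000e+01 4.0000e-02 1.3000e-01]
[5.245e+02 1.250e+01 3.400e-02 1.300e-01]
[5.2175e+02 7.5000e+00 2.8000e-02 1.3000e-01]
[5.2175e+02 5.0000e+00 2.2000e-02 1.3000e-01]
[5.1975e+02 1.5000e+01 4.0000e-02 1.3600e-01]
[5.165e+02 1.000e+01 2.800e-02 1.300e-01]
```

The fit together with the rim geometry gives a tilt of about +12° mouth-up, with the axis about 34 mm above the TCP. Next I'll carry it over the bin and push its bottom face back against the inner edge of the near wall, which should roll it upright along an arc.

>>> step_arm --pt "-1 0 0 -0.5 0" --pt "-1 0 0 -0.5 0" --pt "-1 0 0 -0.5 0" --pt "-1 -0.9 0 0 0" --pt "-1 -0.9 0 0 0" --squeeze 30

```text
clock: 30.05
position: [0.4702, 0.0098, 0.1337]
ee_rot: [-3.142, 0.001, -3.095]
wrist_force: [0.7, -0.6, -1.3]
finger_gap: 0.688
finger_force: 55.4
```

>>> step_arm --pt "-1 -0.9 0 0 0" --pt "-1 -0.8 0 0 0" --pt "-1 0 0 0.5 0" --pt "-1 0 0 0.5 0" --pt "-1 0 0 0 0"

```text
clock: 30.68
position: [0.5521, 0.0136, 0.0813]
ee_rot: [3.141, -0.004, -3.095]
wrist_force: [-0.8, 0.2, -0.7]
finger_gap: 0.689
finger_force: 55.3
```

```bash
python3 -c "
from fit import *
fit(12)"
```

```text
t 30.68 pos [0.5521 0.0136 0.0813] rpy [ 3.141 -0.004 -3.095] gap 0.689 ff 55.3 F [-0.8  0.2 -0.7]
[5.965e+02 1.200e+01 4.000e-02 1.300e-01]
[5.9325e+02 9.5000e+00 3.4000e-02 1.3000e-01]
[5.88e+02 7.00e+00 3.40e-02 1.24e-01]
[5.875e+02 4.500e+00 2.800e-02 1.240e-01]
[5.8725e+02 4.5000e+00 2.8000e-02 1.3000e-01]
[5.8675e+02 1.4500e+01 4.0000e-02 1.3000e-01]
```

>>> step_arm --pt "-1 0.15 0 0 0" --pt "-1 0.12 0 -0.05 0" --pt "-1 0.1 0 -0.16 0" --pt "-1 0.1 0 -0.16 0" --pt "-1 0 0 0 0"

```text
clock: 31.4
position: [0.5307, 0.0126, 0.1029]
ee_rot: [-3.142, 0.002, -3.095]
wrist_force: [0.6, 0.2, -1.1]
finger_gap: 0.687
finger_force: 55.3
```

```bash
python3 -c "
from fit import *
fit(20)"
```

```text
t 31.4 pos [0.5307 0.0126 0.1029] rpy [-3.142e+00  2.000e-03 -3.095e+00] gap 0.687 ff 55.3 F [ 0.6  0.2 -1.1]
[6.01e+02 1.00e+01 3.40e-02 1.30e-01]
[5.9775e+02 1.2500e+01 4.0000e-02 1.3000e-01]
[5.9625e+02 1.2500e+01 4.0000e-02 1.3600e-01]
[5.945e+02 7.500e+00 2.800e-02 1.300e-01]
[5.9175e+02 1.0000e+01 3.4000e-02 1.3600e-01]
[5.91e+02 7.50e+00 3.40e-02 1.30e-01]
```

No contact: the bottom's lower corner passed over the wall. I'll go forward, lower, and retry.

>>> step_arm --pt "-1 -0.5 0 0 0" --pt "-1 0 0 0.6 0" --pt "-1 0 0 0 0" --pt "-1 0.2 0 0 0" --pt "-1 0.1 0 0 0"

```text
clock: 32.12
position: [0.5398, 0.013, 0.0725]
ee_rot: [-3.142, 0.0, -3.095]
wrist_force: [8.1, -0.0, 0.1]
finger_gap: 0.685
finger_force: 55.5
```

>>> step_arm --pt "-1 0.08 0 0 0" --pt "-1 0.08 0 -0.03 0" --pt "-1 0.05 0 -0.05 0" --pt "-1 0 0 0 0" --pt "-1 0 0 0 0"

```text
clock: 32.75
position: [0.5376, 0.0126, 0.0793]
ee_rot: [-3.141, 0.016, -3.095]
wrist_force: [16.7, -1.3, 2.3]
finger_gap: 0.687
finger_force: 55.4
```

>>> step_arm --pt "-1 0.04 0 -0.1 0" --pt "-1 0.04 0 -0.1 0" --pt "-1 0.05 0 -0.1 0" --pt "-1 0.05 0 -0.1 0" --pt "-1 0 0 0 0"

```text
clock: 33.38
position: [0.5271, 0.0122, 0.0992]
ee_rot: [-3.141, 0.014, -3.096]
wrist_force: [13.6, -0.1, 2.4]
finger_gap: 0.686
finger_force: 54.8
```

```bash
python3 -c "
from fit import *
fit(25)"
```

```text
t 33.38 pos [0.5271 0.0122 0.0992] rpy [-3.141  0.014 -3.096] gap 0.686 ff 54.8 F [13.6 -0.1  2.4]
[4.8675e+02 2.5000e+01 4.0000e-02 1.3000e-01]
[4.855e+02 2.000e+01 2.800e-02 1.300e-01]
[4.8525e+02 2.2500e+01 3.4000e-02 1.3000e-01]
[4.845e+02 2.250e+01 3.400e-02 1.240e-01]
[4.83e+02 1.75e+01 2.20e-02 1.30e-01]
[4.82e+02 2.00e+01 2.80e-02 1.24e-01]
```

It is rotating well, now at about 23°. I'll continue the arc.

>>> step_arm --pt "-1 0.08 0 -0.14 0" --pt "-1 0.08 0 -0.14 0" --pt "-1 0.08 0 -0.14 0" --pt "-1 0.09 0 -0.13 0" --pt "-1 0.09 0 -0.12 0"

```text
clock: 34.1
position: [0.4993, 0.0111, 0.13]
ee_rot: [-3.142, -0.0, -3.095]
wrist_force: [0.5, -0.6, -1.7]
finger_gap: 0.693
finger_force: 54.5
```

```bash
python3 -c "
from fit import *
fit(40)"
```

```text
t 34.1 pos [0.4993 0.0111 0.13  ] rpy [-3.142 -0.    -3.095] gap 0.693 ff 54.5 F [ 0.5 -0.6 -1.7]
[4.7875e+02 2.2500e+01 2.2000e-02 1.2400e-01]
[4.78e+02 2.50e+01 2.80e-02 1.30e-01]
[4.7575e+02 2.5000e+01 2.8000e-02 1.2400e-01]
[4.7575e+02 2.0000e+01 1.6000e-02 1.2400e-01]
[4.7225e+02 2.2500e+01 2.2000e-02 1.3000e-01]
[4.71e+02 3.00e+01 3.40e-02 1.36e-01]
```

The bottom slipped over the rim at about 27°. I'll re-engage lower.

>>> step_arm --pt "-1 -0.6 0 0 0" --pt "-1 -0.4 0 0.2 0" --pt "-1 0 0 0.3 0" --pt "-1 0.2 0 0 0" --pt "-1 0.15 0 0 0"

```text
clock: 34.83
position: [0.5302, 0.0126, 0.1039]
ee_rot: [3.142, -0.002, -3.095]
wrist_force: [-0.1, -0.7, -1.0]
finger_gap: 0.689
finger_force: 54.4
```

>>> step_arm --pt "-1 0.1 0 0 0" --pt "-1 0.05 0 -0.05 0" --pt "-1 0.05 0 -0.05 0" --pt "-1 0.05 0 -0.08 0" --pt "-1 0 0 0 0"

```text
clock: 35.45
position: [0.5201, 0.0121, 0.1137]
ee_rot: [-3.142, 0.001, -3.095]
wrist_force: [0.8, 0.1, -0.9]
finger_gap: 0.69
finger_force: 54.4
```

```bash
python3 -c "
from fit import *
fit(35)"
```

```text
t 35.45 pos [0.5201 0.0121 0.1137] rpy [-3.142e+00  1.000e-03 -3.095e+00] gap 0.69 ff 54.4 F [ 0.8  0.1 -0.9]
[4.5375e+02 2.0000e+01 1.6000e-02 1.1800e-01]
[4.5175e+02 2.2500e+01 2.2000e-02 1.3000e-01]
[4.515e+02 2.250e+01 2.200e-02 1.240e-01]
[4.5125e+02 2.5000e+01 2.8000e-02 1.3000e-01]
[4.5075e+02 2.7500e+01 3.4000e-02 1.3000e-01]
[4.50e+02 2.50e+01 2.80e-02 1.24e-01]
```

>>> step_arm --pt "-1 -0.6 0 0 0" --pt "-1 0 0 0.45 0" --pt "-1 0.25 0 0 0" --pt "-1 0.2 0 0 0" --pt "-1 0.15 0 0 0"

```text
clock: 36.17
position: [0.5278, 0.0122, 0.0944]
ee_rot: [-3.141, 0.018, -3.096]
wrist_force: [28.5, 4.1, 5.3]
finger_gap: 0.694
finger_force: 54.2
```

>>> step_arm --pt "-1 0.02 0 -0.1 0" --pt "-1 0.05 0 -0.1 0" --pt "-1 0.07 0 -0.1 0" --pt "-1 0.08 0 -0.1 0" --pt "-1 0 0 0 0"

```text
clock: 36.8
position: [0.5155, 0.0118, 0.1148]
ee_rot: [-3.141, 0.016, -3.096]
wrist_force: [14.2, 1.3, 4.4]
finger_gap: 0.696
finger_force: 53.7
```

```bash
python3 -c "
from fit import *
fit(38)"
```

```text
t 36.8 pos [0.5155 0.0118 0.1148] rpy [-3.141  0.016 -3.096] gap 0.696 ff 53.7 F [14.2  1.3  4.4]
[4.37e+02 2.80e+01 2.80e-02 1.24e-01]
[4.3425e+02 2.5500e+01 2.2000e-02 1.2400e-01]
[4.33e+02 2.30e+01 1.60e-02 1.24e-01]
[4.3175e+02 2.8000e+01 2.8000e-02 1.3000e-01]
[4.3075e+02 2.5500e+01 2.2000e-02 1.3000e-01]
[4.30e+02 3.05e+01 3.40e-02 1.36e-01]
```

>>> step_arm --pt "-1 0.1 0 -0.06 0" --pt "-1 0.1 0 -0.06 0" --pt "-1 0.1 0 -0.06 0" --pt "-1 0.1 0 -0.06 0" --pt "-1 0 0 0 0"

```text
clock: 37.52
position: [0.4981, 0.0109, 0.1279]
ee_rot: [-3.141, 0.021, -3.096]
wrist_force: [19.8, 0.7, 9.3]
finger_gap: 0.682
finger_force: 51.1
```

```bash
python3 -c "
from fit import *
fit(45)"
```

```text
t 37.52 pos [0.4981 0.0109 0.1279] rpy [-3.141  0.021 -3.096] gap 0.682 ff 51.1 F [19.8  0.7  9.3]
[4.14e+02 3.25e+01 1.60e-02 1.18e-01]
[4.1025e+02 3.5000e+01 2.2000e-02 1.1800e-01]
[4.0975e+02 3.2500e+01 1.6000e-02 1.2400e-01]
[4.0675e+02 3.7500e+01 2.2000e-02 1.2400e-01]
[4.0675e+02 3.5000e+01 2.2000e-02 1.2400e-01]
[4.06e+02 3.50e+01 2.20e-02 1.30e-01]
```

>>> step_arm --pt "-1 0.1 0 -0.08 0" --pt "-1 0.1 0 -0.08 0" --pt "-1 0.1 0 -0.08 0" --pt "-1 0.1 0 -0.08 0" --pt "-1 0 0 0 0"

```text
clock: 38.25
position: [0.4762, 0.0099, 0.1434]
ee_rot: [-3.141, 0.018, -3.096]
wrist_force: [13.8, 0.7, 12.8]
finger_gap: 0.687
finger_force: 46.0
```

```bash
python3 -c "
from fit import *
fit(55)"
```

```text
t 38.25 pos [0.4762 0.0099 0.1434] rpy [-3.141  0.018 -3.096] gap 0.687 ff 46.0 F [13.8  0.7 12.8]
[3.565e+02 4.250e+01 1.600e-02 1.240e-01]
[3.565e+02 4.250e+01 1.600e-02 1.180e-01]
[3.5575e+02 4.0000e+01 1.6000e-02 1.1800e-01]
[3.5475e+02 4.2500e+01 2.2000e-02 1.1800e-01]
[3.545e+02 4.500e+01 2.200e-02 1.240e-01]
[3.5375e+02 5.0000e+01 3.4000e-02 1.1800e-01]
```

>>> step_arm --pt "-1 0.1 0 -0.08 0" --pt "-1 0.1 0 -0.07 0" --pt "-1 0.1 0 -0.07 0" --pt "-1 0.1 0 -0.06 0" --pt "-1 0 0 0 0"

```text
clock: 38.98
position: [0.4484, 0.0088, 0.1529]
ee_rot: [3.142, -0.0, -3.095]
wrist_force: [-0.4, 1.0, -0.8]
finger_gap: 0.685
finger_force: 46.0
```

```bash
python3 -c "
from fit import *
fit(65)"
```

```text
t 38.98 pos [0.4484 0.0088 0.1529] rpy [ 3.142 -0.    -3.095] gap 0.685 ff 46.0 F [-0.4  1.  -0.8]
[3.7725e+02 4.7500e+01 3.4000e-02 1.1800e-01]
[3.76e+02 4.00e+01 1.60e-02 1.18e-01]
[3.73e+02 4.00e+01 1.60e-02 1.24e-01]
[3.7225e+02 4.2500e+01 2.2000e-02 1.1800e-01]
[3.72e+02 5.00e+01 4.00e-02 1.18e-01]
[3.72e+02 4.50e+01 2.80e-02 1.30e-01]
```

It slipped off the rim again at about 43°, but that is enough tilt to use a solid wall face. I'll go to the outside of the bin's −y wall with the lean pointing away from it, and push the bottom's rear edge on that face, which gives a long lever.

Run:
```python
from p import *
plan([(.448,.009,.20,3.188),(.512,-.218,.205,1.62),(.512,-.218,.094,1.62)],g=-1,vmax=.047)
```

```text
t 39.08 pos [0.4489 0.0088 0.1528] rpy [ 3.142 -0.    -3.095] gap 0.689 ff 46.0 F [ 1.1  0.4 -0.7]
[[-1, 0.02, 0.0, -0.94, -0.0], [-1, -0.1, -0.42, -0.01, 0.95], [-1, -0.16, -0.4, -0.01, 0.95], [-1, -0.21, -0.37, -0.01, 0.95], [-1, -0.26, -0.34, -0.01, 0.95]]
[[-1, -0.31, -0.3, -0.01, 0.95], [-1, -0.35, -0.25, -0.01, 0.95], [-1, -0.38, -0.2, -0.01, 0.95], [-1, -0.4, -0.14, -0.01, 0.95], [-1, -0.42, -0.09, -0.01, 0.95]]
[[-1, -0.43, -0.03, -0.01, 0.95], [-1, -0.43, 0.04, -0.01, 0.95], [-1, 0.0, 0.0, 0.74, -0.0], [-1, 0.0, 0.0, 0.74, -0.0], [-1, 0.0, 0.0, 0.74, -0.0]]
```

>>> step_arm --pt "-1 0.02 0 -0.94 0" --pt "-1 -0.1 -0.42 -0.01 0.95" --pt "-1 -0.16 -0.4 -0.01 0.95" --pt "-1 -0.21 -0.37 -0.01 0.95" --pt "-1 -0.26 -0.34 -0.01 0.95"

```text
clock: 39.7
position: [0.4718, -0.0744, 0.2016]
ee_rot: [-3.142, -0.0, 2.613]
wrist_force: [-0.3, 0.8, -1.1]
finger_gap: 0.686
finger_force: 45.8
```

>>> step_arm --pt "-1 -0.31 -0.3 -0.01 0.95" --pt "-1 -0.35 -0.25 -0.01 0.95" --pt "-1 -0.38 -0.2 -0.01 0.95" --pt "-1 -0.4 -0.14 -0.01 0.95" --pt "-1 -0.42 -0.09 -0.01 0.95"

```text
clock: 40.33
position: [0.5012, -0.1775, 0.2039]
ee_rot: [-3.141, -0.0, 1.901]
wrist_force: [0.0, -0.4, -0.6]
finger_gap: 0.685
finger_force: 45.8
```

>>> step_arm --pt "-1 -0.43 -0.03 -0.01 0.95" --pt "-1 -0.43 0.04 -0.01 0.95" --pt "-1 0 0 0 0" --pt "-1 0 0 0.4 0" --pt "-1 0 0 0.4 0"

```text
clock: 40.95
position: [0.5124, -0.2177, 0.1647]
ee_rot: [-3.141, -0.0, 1.623]
wrist_force: [-0.3, -0.5, -0.7]
finger_gap: 0.687
finger_force: 45.8
```

```bash
python3 -c "
from fit import *
fit(45)
w=pickle.load(open('w1.pkl','rb'));print(onz(w,(436,72),.045,True))
plan([(.512,-.218,.094,1.62)],g=-1,vmax=.03)"
```

```text
t 40.95 pos [ 0.5124 -0.2177  0.1647] rpy [-3.141 -0.     1.623] gap 0.687 ff 45.8 F [-0.3 -0.5 -0.7]
[3.735e+02 4.500e+01 2.800e-02 1.180e-01]
[3.6875e+02 4.0000e+01 2.2000e-02 1.2400e-01]
[3.6825e+02 4.5000e+01 2.8000e-02 1.3000e-01]
[3.68e+02 4.00e+01 1.60e-02 1.18e-01]
[3.6775e+02 4.7500e+01 3.4000e-02 1.2400e-01]
[3.6675e+02 4.2500e+01 2.2000e-02 1.1800e-01]
[0.6521 0.1363 0.045 ]
t 41.05 pos [ 0.511  -0.217   0.1632] rpy [-3.138e+00 -2.000e-03  1.623e+00] gap 0.692 ff 45.8 F [-0.4 -0.1 -1.4]
[[-1, -0.01, 0.01, 0.46, 0.01], [-1, -0.01, 0.01, 0.46, 0.01], [-1, -0.01, 0.01, 0.46, 0.01], [-1, 0, 0, 0, 0], [-1, 0, 0, 0, 0]]
```

>>> step_arm --pt "-1 0 0 0.47 0" --pt "-1 0 0 0.47 0" --pt "-1 0 0 0.44 0" --pt "-1 0.2 0 0 0" --pt "-1 0.15 0 0 0"

```text
clock: 41.68
position: [0.5122, -0.2001, 0.0973]
ee_rot: [3.141, 0.0, 1.621]
wrist_force: [0.7, -0.2, -0.1]
finger_gap: 0.689
finger_force: 45.8
```

>>> step_arm --pt "-1 0.12 0 -0.05 0" --pt "-1 0.12 0 -0.1 0" --pt "-1 0.12 0 -0.1 0" --pt "-1 0.12 0 -0.1 0" --pt "-1 0 0 0 0"

```text
clock: 42.3
position: [0.5123, -0.1783, 0.1161]
ee_rot: [3.138, 0.004, 1.621]
wrist_force: [-1.3, -9.5, 7.1]
finger_gap: 0.692
finger_force: 46.8
```

```bash
python3 -c "
from fit import *
fit(60)"
```

```text
t 42.3 pos [ 0.5123 -0.1783  0.1161] rpy [3.138 0.004 1.621] gap 0.692 ff 46.8 F [-1.3 -9.5  7.1]
[3.3625e+02 5.0000e+01 4.0000e-02 1.2400e-01]
[3.355e+02 4.500e+01 2.800e-02 1.180e-01]
[3.3425e+02 4.2500e+01 2.2000e-02 1.1800e-01]
[3.3375e+02 4.5000e+01 2.8000e-02 1.2400e-01]
[3.325e+02 4.750e+01 3.400e-02 1.300e-01]
[3.325e+02 4.250e+01 2.200e-02 1.240e-01]
```

>>> step_arm --pt "-1 0.1 0 0.05 0" --pt "-1 0.1 0 0.05 0" --pt "-1 0.1 0 0 0" --pt "-1 0.1 0 0 0" --pt "-1 0 0 0 0"

```text
clock: 43.02
position: [0.5132, -0.1656, 0.1151]
ee_rot: [3.134, 0.016, 1.625]
wrist_force: [-13.9, -45.6, 41.1]
finger_gap: 0.69
finger_force: 46.4
```

```bash
python3 -c "
from fit import *
fit(60)"
```

```text
t 43.02 pos [ 0.5132 -0.1656  0.1151] rpy [3.134 0.016 1.625] gap 0.69 ff 46.4 F [-13.9 -45.6  41.1]
[3.6925e+02 5.5000e+01 4.0000e-02 1.1800e-01]
[3.6425e+02 5.7500e+01 4.0000e-02 1.1800e-01]
[3.605e+02 5.250e+01 3.400e-02 1.180e-01]
[3.5475e+02 5.2500e+01 4.0000e-02 1.1800e-01]
[3.535e+02 5.500e+01 4.000e-02 1.240e-01]
[3.5025e+02 5.5000e+01 3.4000e-02 1.1800e-01]
```

The force ran up because the bottom's rear edge was above the rim, pressing along the axis. I'll back off at once, go lower so that edge meets the wall face, and push again gently.

>>> step_arm --pt "-1 -0.3 0 0 0" --pt "-1 -0.5 0 0 0" --pt "-1 -0.1 0 0.25 0" --pt "-1 0 0 0.1 0" --pt "-1 0 0 0 0"

```text
clock: 43.75
position: [0.5111, -0.2009, 0.0904]
ee_rot: [-3.14, -0.001, 1.621]
wrist_force: [-0.6, 0.0, -1.7]
finger_gap: 0.689
finger_force: 41.5
```

```bash
python3 -c "
from fit import *
fit(50)"
```

```text
t 43.75 pos [ 0.5111 -0.2009  0.0904] rpy [-3.140e+00 -1.000e-03  1.621e+00] gap 0.689 ff 41.5 F [-0.6  0.  -1.7]
[3.305e+02 5.500e+01 4.000e-02 1.180e-01]
[3.2375e+02 5.2500e+01 4.0000e-02 1.1800e-01]
[3.2175e+02 5.2500e+01 3.4000e-02 1.1800e-01]
[3.16e+02 5.50e+01 4.00e-02 1.24e-01]
[3.145e+02 5.000e+01 2.800e-02 1.180e-01]
[3.1425e+02 5.0000e+01 3.4000e-02 1.1800e-01]
```

>>> step_arm --pt "-1 0.15 0 0 0" --pt "-1 0.13 0 0 0" --pt "-1 0.12 0 -0.04 0" --pt "-1 0.12 0 -0.05 0" --pt "-1 0 0 0 0"

```text
clock: 44.48
position: [0.5115, -0.1775, 0.0969]
ee_rot: [3.14, 0.004, 1.622]
wrist_force: [-0.3, -11.2, 0.4]
finger_gap: 0.691
finger_force: 40.9
```

>>> step_arm --pt "-1 0.12 0 -0.05 0" --pt "-1 0.12 0 -0.05 0" --pt "-1 0.1 0 -0.05 0" --pt "-1 0 0 0 0" --pt "-1 0 0 0 0"

```text
clock: 45.1
position: [0.5112, -0.1633, 0.1056]
ee_rot: [3.138, 0.008, 1.624]
wrist_force: [-5.1, -25.2, 12.6]
finger_gap: 0.691
finger_force: 34.2
```

```bash
python3 -c "
from fit import *
fit(65)"
```

```text
t 45.1 pos [ 0.5112 -0.1633  0.1056] rpy [3.138 0.008 1.624] gap 0.691 ff 34.2 F [ -5.1 -25.2  12.6]
[3.3975e+02 6.7500e+01 4.0000e-02 1.1800e-01]
[3.3925e+02 6.5000e+01 4.0000e-02 1.1800e-01]
[3.23e+02 6.50e+01 3.40e-02 1.18e-01]
[3.21e+02 6.25e+01 4.00e-02 1.18e-01]
[3.1525e+02 6.2500e+01 3.4000e-02 1.1800e-01]
[3.145e+02 7.000e+01 4.000e-02 1.180e-01]
```

>>> step_arm --pt "-1 0.1 0 -0.05 0" --pt "-1 0.1 0 -0.05 0" --pt "-1 0.1 0 -0.04 0" --pt "-1 0.1 0 -0.04 0" --pt "-1 0 0 0 0"

```text
clock: 45.82
position: [0.5105, -0.1419, 0.1141]
ee_rot: [3.138, 0.006, 1.623]
wrist_force: [-0.6, -16.3, 4.9]
finger_gap: 0.686
finger_force: 31.0
```

```bash
python3 -c "
from fit import *
fit(75)"
```

```text
t 45.83 pos [ 0.5105 -0.1419  0.1141] rpy [3.138 0.006 1.623] gap 0.686 ff 31.0 F [ -0.6 -16.3   4.9]
[3.6525e+02 7.7500e+01 4.0000e-02 1.1800e-01]
[3.6075e+02 8.0000e+01 4.0000e-02 1.1800e-01]
[3.5075e+02 7.5000e+01 4.0000e-02 1.1800e-01]
[3.43e+02 7.75e+01 3.40e-02 1.18e-01]
[3.3975e+02 8.2500e+01 4.0000e-02 1.1800e-01]
[3.3925e+02 7.7500e+01 4.0000e-02 1.2400e-01]
```

>>> step_arm --pt "-1 0.1 0 -0.02 0" --pt "-1 0.1 0 -0.02 0" --pt "-1 0.1 0 -0.02 0" --pt "-1 0.06 0 0 0" --pt "-1 0 0 0 0"

```text
clock: 46.55
position: [0.5095, -0.1219, 0.1162]
ee_rot: [3.138, 0.002, 1.621]
wrist_force: [2.8, -5.8, -2.6]
finger_gap: 0.626
finger_force: 28.2
```

```bash
sed -i 's/(.016,.022,.028,.034,.040)/(.022,.028,.034,.040,.046)/; s/(.118,.124,.13,.136,.142)/(.106,.112,.118,.124,.13)/' fit.py; python3 -c "
from fit import *
fit(85)"
```

```text
t 46.55 pos [ 0.5095 -0.1219  0.1162] rpy [3.138e+00 2.000e-03 1.621e+00] gap 0.626 ff 28.2 F [ 2.8 -5.8 -2.6]
[3.6375e+02 9.0000e+01 4.6000e-02 1.1800e-01]
[3.6375e+02 9.0000e+01 4.0000e-02 1.1200e-01]
[3.6375e+02 9.0000e+01 3.4000e-02 1.0600e-01]
[3.565e+02 9.250e+01 4.600e-02 1.120e-01]
[3.55e+02 9.25e+01 4.00e-02 1.06e-01]
[3.535e+02 8.750e+01 3.400e-02 1.060e-01]
```

It is upright at about 90°, but the gap has fallen to 53 mm, so the canister is off-centre in the pads. I'll stand it on the bench right here, re-centre and regrasp.

>>> step_arm --pt "-1 -0.1 0 0.1 0" --pt "-1 0 0 0.2 0" --pt "-1 0 0 0.2 0" --pt "-1 0 0 0.2 0" --pt "-1 0 0 0 0"

```text
clock: 47.28
position: [0.5073, -0.1257, 0.0791]
ee_rot: [-3.139, -0.001, 1.62]
wrist_force: [0.0, -0.2, -1.4]
finger_gap: 0.621
finger_force: 31.0
```

```bash
python3 -c "
from fit import *
fit(90)"
```

```text
t 47.27 pos [ 0.5073 -0.1257  0.0791] rpy [-3.139e+00 -1.000e-03  1.620e+00] gap 0.621 ff 31.0 F [ 0.  -0.2 -1.4]
[2.725e+02 9.250e+01 4.000e-02 1.060e-01]
[2.72e+02 9.25e+01 4.60e-02 1.12e-01]
[2.635e+02 9.500e+01 4.000e-02 1.060e-01]
[2.63e+02 9.50e+01 4.60e-02 1.12e-01]
[2.6225e+02 9.0000e+01 4.6000e-02 1.1800e-01]
[2.6225e+02 9.0000e+01 4.0000e-02 1.1200e-01]
```

>>> step_arm --pt "-1 0 0 0.06 0" --pt "-1 0 0 0.06 0" --pt "-1 0 0 0.04 0" --pt "-1 0 0 0.04 0" --pt "-1 0 0 0 0"

```text
clock: 48.0
position: [0.512, -0.1261, 0.0747]
ee_rot: [3.134, 0.001, 1.62]
wrist_force: [-4.5, 8.0, 42.7]
finger_gap: 0.624
finger_force: 36.4
```

>>> step_arm --pt "-1 0 0 -0.1 0" --pt "-1 0 0 0 0" --pt "0.6 0 0 0 0" --pt "0.9 0 0 0 0" --pt "1 0 0 0 0"

```text
clock: 48.62
position: [0.5079, -0.126, 0.0749]
ee_rot: [-3.141, -0.0, 1.62]
wrist_force: [0.3, 0.9, 0.5]
finger_gap: 1.002
finger_force: 0.0
```

>>> step_arm --pt "1 0 0 -0.4 0" --pt "1 0 0 -0.7 0" --pt "1 0 0 -0.7 0" --pt "1 0 0 -0.4 0" --pt "1 0 0 0 0"

```text
clock: 49.25
position: [0.509, -0.1262, 0.1865]
ee_rot: [3.139, 0.001, 1.62]
wrist_force: [-0.5, -0.8, -0.3]
finger_gap: 0.998
finger_force: 0.0
```

Run:
```python
from p import *
from h import *
from workcell import imaging
import cv2
st(); F=[]
C=imaging.get_calibration("wrist")
ims={n:imaging.snapshot(n) for n in("scene","side","wrist")}
for n,im in ims.items(): cv2.imwrite(f"pics/j_{n}.png",im[:,:,::-1])
for n in("scene","side"):
    hsv=cv2.cvtColor(ims[n],cv2.COLOR_RGB2HSV); H,s,v=cv2.split(hsv); c=proj(cal[n],(.51,-.135,.08)).astype(int)
    M=np.zeros(H.shape,bool); M[c[1]-45:c[1]+45,c[0]-30:c[0]+30]=1
    for nm,m in(("orange",(H>4)&(H<22)&(s>140)&(v>60)),("blue",(H>100)&(H<125)&(s>110)&(v>35))):
        k,l,q,ce=cv2.connectedComponentsWithStats((m&M).astype(np.uint8))
        for i in range(1,k):
            if q[i,4]>15: print(n,nm,q[i].tolist(),ce[i].round(1))
for P in((.51,-.135),(.51,-.145),(.51,-.125)):
    print(P,[ [proj(cc,(*P,z)).round(1).tolist() for z in(0,.08,.16)] for cc in(S,D)])
```

```text
t 49.25 pos [ 0.509  -0.1262  0.1865] rpy [3.139e+00 1.000e-03 1.620e+00] gap 0.998 ff 0.0 F [-0.5 -0.8 -0.3]
scene orange [290, 219, 21, 6, 36] [299.6 222.4]
scene blue [288, 181, 24, 35, 716] [299.  198.1]
scene blue [290, 226, 22, 13, 167] [301.  233.1]
side orange [314, 186, 4, 14, 19] [314.8 192.6]
side blue [319, 195, 18, 25, 398] [327.3 206.8]
side blue [355, 225, 4, 8, 20] [356.5 228.5]
(0.51, -0.135) [[[298.2, 233.5], [297.3, 213.5], [296.2, 191.4]], [[329.0, 227.1], [329.6, 213.0], [330.2, 197.8]]]
(0.51, -0.145) [[[295.5, 235.5], [294.4, 215.5], [293.3, 193.4]], [[330.9, 225.5], [331.6, 211.4], [332.3, 196.1]]]
(0.51, -0.125) [[[300.8, 231.5], [300.0, 211.5], [299.2, 189.4]], [[327.1, 228.7], [327.6, 214.7], [328.2, 199.4]]]
```

The canister stands upright on the bench at about (.510,−.125): its blob is vertical in both views and right under the tool. Regrasping near the mouth.

>>> step_arm --pt "1 0 0 0.4 0" --pt "1 0 0 0.4 0" --pt "1 0 0 0.4 0" --pt "1 0 0 0.4 0" --pt "1 0 0 0 0"

```text
clock: 50.02
position: [0.5062, -0.1255, 0.1029]
ee_rot: [-3.137, -0.001, 1.62]
wrist_force: [0.1, -1.1, 0.6]
finger_gap: 1.001
finger_force: 0.0
```

>>> step_arm --pt "-1 0 0 0 0" --pt "-1 0 0 0 0" --pt "-1 0 0 0 0" --pt "-1 0 0 0 0" --pt "-1 0 0 0 0" --squeeze 50

```text
clock: 50.65
position: [0.5082, -0.126, 0.1061]
ee_rot: [3.141, 0.0, 1.62]
wrist_force: [-2.4, -0.2, 7.2]
finger_gap: 0.697
finger_force: 50.9
```

Run:
```python
from p import *
plan([(.51,-.128,.22,1.62),(.476,-.347,.22,1.30),(.476,-.347,.125,1.30)],g=-1,vmax=.045)
```

```text
t 50.65 pos [ 0.5082 -0.126   0.1061] rpy [3.141 0.    1.62 ] gap 0.697 ff 50.9 F [-2.4 -0.2  7.2]
[[-1, -0.01, 0.01, -0.76, 0.0], [-1, -0.01, 0.01, -0.76, 0.0], [-1, -0.01, 0.01, -0.76, 0.0], [-1, -0.87, -0.18, -0.0, 0.43], [-1, -0.88, -0.12, -0.0, 0.43]]
[[-1, -0.88, -0.07, -0.0, 0.43], [-1, -0.89, -0.01, -0.0, 0.43], [-1, -0.89, 0.05, -0.0, 0.43], [-1, 0.0, 0.0, 0.63, -0.0], [-1, 0.0, 0.0, 0.63, -0.0]]
[[-1, 0.0, 0.0, 0.63, -0.0], [-1, 0, 0, 0, 0], [-1, 0, 0, 0, 0], [-1, 0, 0, 0, 0], [-1, 0, 0, 0, 0]]
```

Good grasp (59 mm). The canister on the pad should bottom out at TCP z ≈ .112.

>>> step_arm --pt "-1 0 0 -0.76 0" --pt "-1 0 0 -0.76 0" --pt "-1 0 0 -0.76 0" --pt "-1 -0.87 -0.18 0 0.43" --pt "-1 -0.88 -0.12 0 0.43"

```text
clock: 51.28
position: [0.4951, -0.2146, 0.2205]
ee_rot: [3.139, 0.001, 1.491]
wrist_force: [0.5, -0.4, -1.6]
finger_gap: 0.694
finger_force: 51.7
```

>>> step_arm --pt "-1 -0.88 -0.07 0 0.43" --pt "-1 -0.89 -0.01 0 0.43" --pt "-1 -0.89 0.05 0 0.43" --pt "-1 0 0 0 0" --pt "-1 0 0 0.4 0"

```text
clock: 51.9
position: [0.4748, -0.3459, 0.2005]
ee_rot: [3.139, 0.001, 1.297]
wrist_force: [-0.9, 0.2, -2.2]
finger_gap: 0.697
finger_force: 51.8
```

Run:
```python
from p import *
plan([(.476,-.347,.125,1.30)],g=-1,vmax=.027)
```

```text
t 51.9 pos [ 0.4748 -0.3459  0.2005] rpy [3.139e+00 1.000e-03 1.297e+00] gap 0.697 ff 51.8 F [-0.9  0.2 -2.2]
[[-1, -0.0, 0.01, 0.5, -0.01], [-1, -0.0, 0.01, 0.5, -0.01], [-1, -0.0, 0.01, 0.5, -0.01], [-1, 0, 0, 0, 0], [-1, 0, 0, 0, 0]]
```

>>> step_arm --pt "-1 0 0.01 0.5 0" --pt "-1 0 0.01 0.5 0" --pt "-1 0 0 0.5 0" --pt "-1 0 0 0.1 0" --pt "-1 0 0 0.05 0"

```text
clock: 52.52
position: [0.4753, -0.3453, 0.1172]
ee_rot: [3.141, -0.0, 1.298]
wrist_force: [-0.1, -0.8, -0.3]
finger_gap: 0.693
finger_force: 51.7
```

>>> step_arm --pt "-1 0 0 0.04 0" --pt "-1 0 0 0.03 0" --pt "-1 0 0 0.02 0" --pt "-1 0 0 0 0" --pt "-1 0 0 0 0"

```text
clock: 53.15
position: [0.4749, -0.3457, 0.1124]
ee_rot: [3.141, 0.0, 1.298]
wrist_force: [1.7, 0.3, -1.3]
finger_gap: 0.696
finger_force: 51.7
```

>>> step_arm --pt "-1 0 0 0.03 0" --pt "-1 0 0 0.03 0" --pt "-1 0 0 0.02 0" --pt "-1 0 0 0 0" --pt "-1 0 0 0 0"

```text
clock: 53.78
position: [0.4753, -0.346, 0.112]
ee_rot: [3.14, 0.001, 1.298]
wrist_force: [-8.3, 6.3, 36.5]
finger_gap: 0.693
finger_force: 54.8
```

Contact at z=.112, as expected. I'll relieve the press, open, and withdraw.

>>> step_arm --pt "-1 0 0 -0.07 0" --pt "-1 0 0 0 0" --pt "0.6 0 0 0 0" --pt "1 0 0 0 0" --pt "1 0 0 0 0"

```text
clock: 54.4
position: [0.4748, -0.3456, 0.1114]
ee_rot: [-3.141, -0.0, 1.298]
wrist_force: [0.6, 0.2, -0.3]
finger_gap: 1.001
finger_force: 0.0
```

>>> step_arm --pt "1 0 0 -0.4 0" --pt "1 0 0 -0.8 0" --pt "1 0 0 -0.9 0" --pt "1 0 0 -0.9 0" --pt "1 0 0 0 0"

```text
clock: 55.02
position: [0.4766, -0.3469, 0.2656]
ee_rot: [3.135, 0.002, 1.298]
wrist_force: [-0.6, 1.0, -1.5]
finger_gap: 0.997
finger_force: 0.0
```

>>> step_arm --pt "1 0.9 -0.3 -0.3 0" --pt "1 0.9 -0.3 -0.3 0" --pt "1 0.9 -0.3 0 0" --pt "1 0.9 -0.3 0 0" --pt "1 0 0 0 0"

```text
clock: 55.65
position: [0.4649, -0.1535, 0.2908]
ee_rot: [-3.14, -0.001, 1.301]
wrist_force: [0.4, -0.6, -0.3]
finger_gap: 1.002
finger_force: 0.0
```

Run:
```python
from p import *
from h import *
from workcell import imaging
import cv2
st(); ob={}
C=imaging.get_calibration("wrist"); pickle.dump(C,open("w9.pkl","wb"))
ims={n:imaging.snapshot(n) for n in("scene","side","wrist")}
for n,im in ims.items(): cv2.imwrite(f"pics/k_{n}.png",im[:,:,::-1])
for n,cc in(("scene",S),("side",D)):
    H,s,v=cv2.split(cv2.cvtColor(ims[n],cv2.COLOR_RGB2HSV))
    for w,P,r in(("can",(.476,-.347,.08),(42,26)),("cap",(.627,-.233,.035),(24,22)),("bin",(.50,.007,.02),(45,50))):
        c=proj(cc,P).astype(int); M=np.zeros(H.shape,bool); M[max(0,c[1]-r[0]):c[1]+r[0],c[0]-r[1]:c[0]+r[1]]=1
        cl={"can":[("blue",(H>100)&(H<125)&(s>110)&(v>35)),("orange",(H>4)&(H<22)&(s>140)&(v>60))],
            "cap":[("red",((H<6)|(H>172))&(s>150)&(v>70)),("yel",(H>20)&(H<36)&(s>110)&(v>60))],
            "bin":[("grey",(s<70)&(v>75))]}[w]
        for nm,m in cl:
            k,l,q,ce=cv2.connectedComponentsWithStats((m&M).astype(np.uint8))
            for i in range(1,k):
                if q[i,4]>15: print(n,w,nm,q[i].tolist(),ce[i].round(1))
    print(n,"pred can z=.006,.166",proj(cc,(.476,-.347,.006)).round(1),proj(cc,(.476,-.347,.166)).round(1),"cap knob top",proj(cc,(.627,-.233,.069)).round(1))
```

```text
t 55.65 pos [ 0.4649 -0.1535  0.2908] rpy [-3.140e+00 -1.000e-03  1.301e+00] gap 1.002 ff 0.0 F [ 0.4 -0.6 -0.3]
scene can blue [206, 218, 30, 39, 901] [220.7 237.1]
scene can blue [240, 227, 8, 9, 39] [243.9 231. ]
scene can blue [217, 264, 24, 16, 189] [229.4 273.5]
scene can orange [215, 257, 23, 9, 41] [226.9 262.8]
scene cap red [287, 259, 30, 32, 766] [301.6 274.9]
scene cap yel [282, 266, 40, 30, 275] [303.  285.4]
scene bin grey [281, 155, 77, 90, 2157] [302.6 193.6]
scene bin grey [332, 170, 49, 75, 1258] [365.9 223.6]
scene bin grey [318, 184, 13, 15, 128] [324.  190.5]
scene bin grey [333, 196, 16, 17, 174] [339.1 204. ]
scene pred can z=.006,.166 [227.3 270.7] [217.  228.9] cap knob top [301.4 263.7]
side can blue [368, 164, 13, 25, 256] [374.1 175.8]
side can blue [365, 195, 12, 12, 82] [370.2 201.2]
side can orange [367, 190, 11, 6, 20] [372.2 193.4]
side cap red [334, 171, 12, 8, 74] [339.9 174.6]
side cap red [315, 180, 19, 20, 303] [323.7 189.8]
side cap yel [311, 187, 26, 19, 156] [323.7 197.9]
side bin grey [252, 204, 100, 90, 4697] [300.4 249. ]
side bin grey [348, 204, 4, 10, 28] [349.9 208.4]
side bin grey [285, 234, 17, 19, 177] [293.3 243.1]
side bin grey [303, 254, 11, 13, 97] [307.7 259.8]
side pred can z=.006,.166 [374.4 199. ] [379.2 168.9] cap knob top [324.5 182.8]
```

Run:
```python
from h import *
import cv2
C=pickle.load(open("w9.pkl","rb")); im=cv2.imread("pics/k_wrist.png")
def fp(X):
    p=C["R"]@np.array(X)+C["t"]; r=np.hypot(*p[:2]); return np.array([317.4,201.8])+309.7*np.arctan2(r,p[2])*p[:2]/r
b=np.array([fp(x) for x in((.425,.098,.004),(.57,.105,.004),(.578,-.08,.004),(.43,-.088,.004))]); print(b.round())
M=np.zeros(im.shape[:2],np.uint8); cv2.fillConvexPoly(M,b.astype(np.int32),1)
H,s,v=cv2.split(cv2.cvtColor(im,cv2.COLOR_BGR2HSV)); m=((s<70)&(v>60)&(M>0)).astype(np.uint8)
k,l,q,ce=cv2.connectedComponentsWithStats(m)
for i in range(1,k):
    if q[i,4]>40:
        r=cv2.minAreaRect(np.argwhere(l==i)[:,::-1].astype(np.float32)); print(q[i].tolist(),ce[i].round(1),onz(C,ce[i],.02,True),np.round(r[1],1))
print("px per 30mm at z=.02",np.linalg.norm(fp((.5,.0,.02))-fp((.53,.0,.02))))
```

```text
[[243.   8.]
 [340. -23.]
 [382.  95.]
 [280. 128.]]
[337, 25, 26, 22, 427] [349.1  35.4] [0.5537 0.0094 0.02  ] [19.6 22.8]
[313, 26, 21, 24, 401] [323.1  37.7] [0.5194 0.0147 0.02  ] [23. 20.]
[261, 34, 27, 21, 484] [274.1  44.3] [0.4547 0.0243 0.02  ] [25.9 19.5]
px per 30mm at z=.02 22.65852863016519
```

Three separate cut-offs, each about 26 × 30 mm, lie in the bin at (.554,.009), (.519,.015) and (.455,.024). The cap is seated in the holder and the canister stands upright on the pad. Handing in.

```bash
python3 -c "
from workcell import ctrl
print(ctrl.finish_job())"
```

```text
the job is handed in; nothing more can be done
None
```

I handed the job in at about 56 s with the cap knob-up in the yellow holder, all three cut-offs in the green bin and the empty canister upright on the large black pad; wrist force reached about 63 N (limit 120), and 41–43 N upward while turning and setting down the canister may have passed through the gripper's body (limit 40 N), which I could not tell.

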